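# Collect the empty jars through the sprung hatch

## Robot

A 6-joint arm with a two-finger parallel gripper is mounted at the origin on the work surface. World frame = base frame: x ahead of the robot, y to its left, z up, the work surface at z = 0. Lengths are in mm, angles in degrees, forces in N, time in s.
With the tool pointing down it reaches from about 350 to 850 mm from the base axis. Payload 8.1 kg.
Tool frame: the origin (TCP) lies at the very end of the fingers, on their centre line; the grasp point (between the pads) lies 19 mm behind it; z points along the fingers, y is the direction in which the jaws open and shut (so a half turn about z gives the same grasp; the last joint's range is limited). The gripper opens to 85 mm and grips with 20 to 120 N. Pads are 22 mm wide; open, the fingers measure 114 mm over their backs; the gripper's body (76 mm by 85 mm) begins 54 mm behind the grasp point. The pads swing forward as they close: fully open they stand 13 mm farther back than shut.
Start: joints at [-4.893, 7.471, 85.268, -0, 87.261, -4.893], TCP at [600.004, 0.022, 231.292] pointing down, gripper open.
Joint ranges: [-169.43, 169.43], [-51.17, 129.36], [1.28, 143.12], [-76.62, 256.62], [0, 156.53], [-152.29, 152.29]. Speed limits (degrees/s): [136.94, 136.94, 159.86, 180, 180, 180].

## Interface

Orientations are given as [roll, pitch, yaw] about the fixed x, y, z axes, in that order (R = Rz(yaw) Ry(pitch) Rx(roll)).
In Python, from bench import sensors, viewer, job gives the robot as it stands.
- The arm moves only by the shell command python3 -m pendant 'ROWS' [FORCE]. ROWS is JSON, one flat list of numbers, 5 for each row, row after row: the shift along the world's x, y, z in mm, then the turn about the world's z in rad, then the finger opening in mm, from 0 to 85.4. In form: [x, y, z, twist, hand, x, y, z, twist, hand, ...]. A call has 1 to 12 rows; each row shifts and turns the pose as measured when the row begins; what a row does not reach is not made up. A row lasts 1/12 s, in which the tool goes at most 41.7 mm and 7.16 degrees, less where a joint would pass 70% of its speed; a pose out of reach is approached as far as the arm can. A call with a gripper value outside its range is refused whole. The fingers move at their own pace and stop on an object; FORCE is the grip in N (left out, the last holds). Time passes only in rows, so rows that do not move let the fingers close. It gives the time, the measured TCP pose, the force and the opening at its end, in the units of the state.
- sensors.sense(): the state, without advancing time (a new reading comes with each control period).
- viewer.snapshot(name): name is "scene" or "side" or "wrist"; returns a dict with "frame" (400x640x3 uint8, blue, green, red), "z_map" (400x640 float32, mm along the optical axis (not along the pixel's ray), 0 where there is no reading), "fx", "fy", "cx", "cy" (pixels), "view" (4x4, takes a point from world to camera coordinates). Camera axes: x right, y down, z forward; pixel columns grow to the right and rows downward; lengths in mm; the calibration is good to about 2 mm. The wrist camera is an equidistant fisheye: a pixel r from the principal point sees the ray r / f radians off the axis. A picture is of the moment at which its call begins.
- job.hand_in(): hands the job in, once; it reports no verdict.
The state is a dict: "time": time; "joint_pos": joint angles; "qd": joint speeds; "joint_efforts": joint torques, N m; "tool_pos": TCP position; "tcp_rot": TCP orientation; "ft_force": force on the tool from outside, world axes, zero at the start; "wrist_torque": the same for the moment, N m; "finger_gap": finger opening in mm.
Only numpy, scipy, OpenCV 4.12 (cv2) and the standard library are available. Lean on these libraries where they do the work, as an engineer would, in place of code of your own. Each camera call takes 0.05 s, during which the arm holds its last target.

## Task

Clear the empty jars from the serving table into the white collecting box: first move the cardboard carton off its lid and set it down flat on the steel tray, then draw the black knob against its spring and sideways into its holding notch so that the hatch stays uncovered when you let go. Put every jar down through the hatch's sprung flap with the shutter held in the notch, and when they are all inside, free the knob so that the shutter springs fully shut. Leave the other things on the table alone.

Things in the scene. Friction and masses are not known exactly. Their poses are not given: they have to be found in the camera images.
- carton_center (a point): centre of the plain brown cardboard carton that lies flat on the cover plate of the collecting box, in the knob's way: 130 mm along its own x, 60 mm along its own y, 45 mm high, 110 to 225 g. Its z axis points up.
- tray: flat steel tray fixed on the table, 170 mm along its own x, 200 mm along its own y, 4 mm thick (5 mm at the rim); origin at the middle of its underside.
- box: white insulated collecting box with a grey lid, fixed on the table: 250 x 340 x 220 mm (own x, y, z); origin at the middle of its underside, z up. Cover plate with the knob on the -y part of the lid, hatch on the +y part. Inside, a slippery sloping floor leads what falls in away from the hatch.
- notch (a point): where the knob's shank (10 mm thick) rests in the holding notch, at the height of the top of the aluminium cover plate (232 mm; box x -90 to 90, y -165 to 37 mm). The knob stands in a hook-shaped slot in this plate: the main slot runs along box y at x = 0; from its -y end a side leg runs to +x and turns back to +y into the notch, 8 mm deep. Axes as the box's.
- hatch (a point): centre of the hatch opening at the lid's top (220 mm up), 100 mm along the box's x, 80 mm along its y. In it sits a grey flap flush with the lid, hinged on the +y side, that gives way downwards under anything pushed or let fall on it and springs up again (under 0.5 N). While shut, the steel shutter (top 225 mm) covers it. Axes as the box's.
- knob (a point): centre of the black round knob, 24 mm across and 26 mm high, its top 262 mm and its underside 236 mm above the table. It moves the shutter; axes as the box's. It can be gripped or pushed.
- shutter (a joint): travel of knob and shutter along the box's -y, in m: 0 shut over the hatch, 0.113 at the stop. A spring (2.5 N shut, 6.5 N at the stop) pulls it shut. The side leg can be entered only beyond 0.103; resting in the notch it reads about 0.095 and the hatch is then fully clear.
- catch (a joint): sideways travel of the knob along the box's +x, in m: 0 in the main slot, 0.021 at the far side of the leg; a light spring (up to 1 N) pulls it back to 0. At 0.017 and more the knob can drop back into the notch, where it cannot slide back until the knob is first drawn about 10 mm further along -y.
- flap (a joint): angle of the hatch flap in rad: 0 shut, up to 1.5 hanging open.
- jar1_center (a point): centre (40 mm above the underside) of an empty square jar with a round steel lid: amber body 50 x 50 mm, 52 mm high; lid 40 mm across, from 56 to 80 mm above the underside; 95 to 150 g; z points from underside to lid, x and y square to the sides. Upright on the table at the start; None if absent.
- jar2_center (a point): centre (40 mm above the underside) of an empty square jar with a round steel lid: amber body 50 x 50 mm, 52 mm high; lid 40 mm across, from 56 to 80 mm above the underside; 95 to 150 g; z points from underside to lid, x and y square to the sides. Upright on the table at the start; None if absent.
- jar3_center (a point): centre (40 mm above the underside) of an empty square jar with a round steel lid: amber body 50 x 50 mm, 52 mm high; lid 40 mm across, from 56 to 80 mm above the underside; 95 to 150 g; z points from underside to lid, x and y square to the sides. Upright on the table at the start; None if absent.
- jar4_center (a point): centre (40 mm above the underside) of an empty square jar with a round steel lid: amber body 50 x 50 mm, 52 mm high; lid 40 mm across, from 56 to 80 mm above the underside; 95 to 150 g; z points from underside to lid, x and y square to the sides. Upright on the table at the start; None if absent.
- jar5_center (a point): centre (40 mm above the underside) of an empty square jar with a round steel lid: amber body 50 x 50 mm, 52 mm high; lid 40 mm across, from 56 to 80 mm above the underside; 95 to 150 g; z points from underside to lid, x and y square to the sides. Upright on the table at the start; None if absent.
- bowl: white china bowl 76 mm across, 32 mm high, to be left alone; origin at the middle of its underside
- shaker: steel shaker 32 mm across, 48 mm high, near the jars, to be left alone; origin at the middle of its underside
- cup: open drinking cup 72 mm across, 90 mm high, to be left alone; origin at the middle of its underside
- tub: clear lidded tub 72 mm across, 50 mm high, to be left alone; origin at the middle of its underside
- water: water bottle 62 mm across, 190 mm high, to be left alone; origin at the middle of its underside
- spoon: spoon lying on the table, to be left alone; origin at the middle of its underside

How it is judged (in metres and radians):
On the way, in this order (a step that is already met when the one before it is completed fails the run):
1. the carton lies flat on the steel tray, let go (x of carton_center in the frame of tray between -0.08 and 0.08 m and y of carton_center in the frame of tray between -0.09 and 0.09 m and z of carton_center in the frame of tray below 0.036 m and angle between carton_center's own x axis and vertical between 1.42 and 1.72 rad and contact force between the fingers and carton below 0.1 N), for 0.2 s.
2. the knob rests in its holding notch, let go, with the hatch uncovered (value of joint shutter above 0.088 m and value of joint catch above 0.013 m and contact force between each of the arm, the fingers and box below 0.1 N), for 0.4 s.
3. all the jars are in the box, the shutter still held open (x of jar1_center in the frame of box between -0.115 and 0.115 m and y of jar1_center in the frame of box between -0.165 and 0.165 m and z of each of jar1_center, jar2_center, jar3_center, jar4_center, jar5_center in the frame of box below 0.17 m and x of jar2_center in the frame of box between -0.115 and 0.115 m and y of jar2_center in the frame of box between -0.165 and 0.165 m and x of jar3_center in the frame of box between -0.115 and 0.115 m and y of jar3_center in the frame of box between -0.165 and 0.165 m and x of jar4_center in the frame of box between -0.115 and 0.115 m and y of jar4_center in the frame of box between -0.165 and 0.165 m and x of jar5_center in the frame of box between -0.115 and 0.115 m and y of jar5_center in the frame of box between -0.165 and 0.165 m and value of joint shutter above 0.088 m and value of joint catch above 0.013 m), for 0.2 s.
At the end, for the whole second after the job is handed in: every jar is at rest in the box (centre over 50 mm below the lid's top), the flap is up (under 0.25 rad), the shutter shut (under 6 mm; knob within 4 mm of the main slot), and the carton lies flat on the tray on a long side, let go, its centre 5 to 10 mm or more inside the edge (all of step 1 and x of jar1_center in the frame of box between -0.115 and 0.115 m and y of jar1_center in the frame of box between -0.165 and 0.165 m and z of each of jar1_center, jar2_center, jar3_center, jar4_center, jar5_center in the frame of box below 0.17 m and x of jar2_center in the frame of box between -0.115 and 0.115 m and y of jar2_center in the frame of box between -0.165 and 0.165 m and x of jar3_center in the frame of box between -0.115 and 0.115 m and y of jar3_center in the frame of box between -0.165 and 0.165 m and x of jar4_center in the frame of box between -0.115 and 0.115 m and y of jar4_center in the frame of box between -0.165 and 0.165 m and x of jar5_center in the frame of box between -0.115 and 0.115 m and y of jar5_center in the frame of box between -0.165 and 0.165 m and value of joint shutter below 0.006 m and value of joint catch below 0.004 m and value of joint flap below 0.25 rad and linear speed of each of jar1, jar2, jar3, jar4, jar5 below 0.05 m/s); the robot touches nothing.
It fails at once if the robot hits one of the things to be left alone (more than 4 N) (contact force between any of the fingers, the arm and bowl above 4 N or contact force between any of the fingers, the arm and shaker above 4 N or contact force between any of the fingers, the arm and cup above 4 N or contact force between any of the fingers, the arm and tub above 4 N or contact force between any of the fingers, the arm and water above 4 N or contact force between any of the fingers, the arm and spoon above 4 N).
Of jar1, jar2, jar3, jar4, jar5 only 3 to 5 are there at a start; the rules pass over those that are not, and their reading is None.
At some moment in a run one of jar1, jar2, jar3, jar4, jar5 may be knocked a few centimetres aside while the robot is not near it.
Once in a run the grip may slacken for a moment while it holds something.
It also fails if it takes over 210 s, if anything falls off the work surface, if the arm or the gripper's body presses on something with over 40 N, if the wrist force passes 120 N, or if a joint passes its speed limit or range.

## Working session

There is one attempt and no reset: what is moved stays moved. The work goes in short steps, Python scripts to look and compute and a shell command to move; the robot and the scene stay as the last step left them, time stands still between calls to the robot, and variables do not carry over. Pictures are saved under pics/ and viewed, and the job is handed in when it is done.

```bash
ls; mkdir -p pics; cat > h.py <<'E'
import numpy as np, cv2
from bench import sensors, viewer
def snap(name, out=None):
    s=viewer.snapshot(name)
    if out: cv2.imwrite('pics/'+out+'.png', s['frame'])
    return s
def ptsmap(s):
    # world coords of every pixel from z_map (pinhole cams)
    z=s['z_map']; v,u=np.indices(z.shape)
    X=(u-s['cx'])/s['fx']*z; Y=(v-s['cy'])/s['fy']*z
    P=np.stack([X,Y,z,np.ones_like(z)],-1)
    W=P@np.linalg.inv(np.array(s['view'])).T
    W=W[...,:3]; W[z<=0]=np.nan
    return W
E
python3 - <<'E'
from h import *
for n in ['scene','side','wrist']:
    s=snap(n,n+'0'); print(n,s['fx'],s['cx'],s['cy']); V=np.linalg.inv(s['view']); print(V.round(2))
print(sensors.sense())
E
```

```text
pics
scene 363.70297598731 314.5546664151999 202.6688467558708
[[-6.8000e-01  3.9000e-01 -6.2000e-01  1.2339e+03]
 [ 7.3000e-01  3.9000e-01 -5.7000e-01  5.6027e+02]
 [ 2.0000e-02 -8.4000e-01 -5.5000e-01  7.5624e+02]
 [ 0.0000e+00  0.0000e+00  0.0000e+00  1.0000e+00]]
side 446.01625438257247 318.9069243050102 194.8431286128746
[[ 8.90000e-01 -3.30000e-01  3.30000e-01  1.87870e+02]
 [-4.60000e-01 -6.20000e-01  6.30000e-01 -7.91230e+02]
 [-0.00000e+00 -7.10000e-01 -7.00000e-01  1.00524e+03]
 [ 0.00000e+00  0.00000e+00  0.00000e+00  1.00000e+00]]
wrist 309.70691628693146 319.55746935972377 205.50060233014636
[[ 1.0000e+00  0.0000e+00 -0.0000e+00  5.9959e+02]
 [ 0.0000e+00 -9.6000e-01 -2.9000e-01  7.3910e+01]
 [-0.0000e+00  2.9000e-01 -9.6000e-01  3.7288e+02]
 [ 0.0000e+00  0.0000e+00  0.0000e+00  1.0000e+00]]
{'time': 0.15, 'joint_pos': array([-4.89358023e+00,  7.50661070e+00,  8.53152863e+01,  1.45166432e-03,
        8.72636319e+01, -4.89317148e+00]), 'qd': array([-0.03983387, -0.21277978, -0.24176658, -0.05515884,  0.11218577,
       -0.02580453]), 'joint_efforts': array([ 1.01583330e-03, -5.70061326e+01, -5.01160097e+01, -1.39109225e-04,
        9.69119486e-03, -7.10949371e-05]), 'tool_pos': array([5.99562082e+02, 6.36492314e-02, 2.30467137e+02]), 'tcp_rot': array([-1.79914906e+02, -8.74007597e-03,  8.99995144e+01]), 'ft_force': array([0.24276453, 0.61233662, 0.84157324]), 'wrist_torque': array([ 0.00772018, -0.00243215,  0.01073038]), 'finger_gap': 85.39056027288902}
```

View pics/scene0.png

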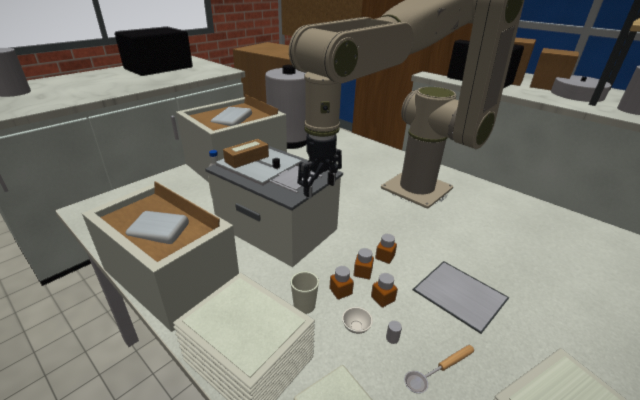

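View pics/side0.png

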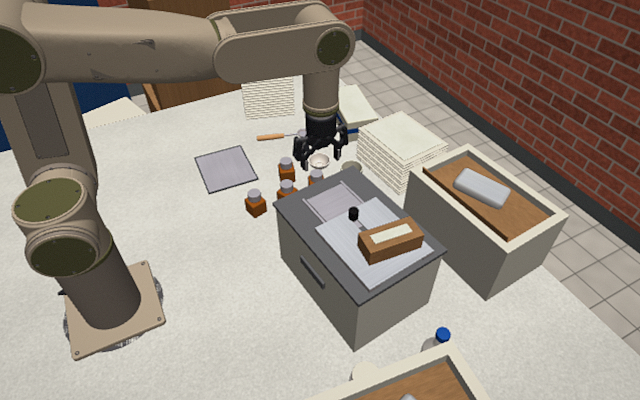

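View pics/wrist0.png

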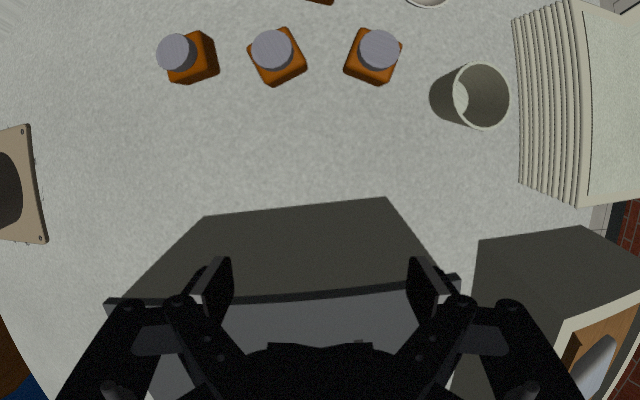

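The scene view shows four jars, with lids near (388,241), (364,256), (342,274) and (386,283). The carton is at (246,152), the knob at (276,162) and the tray at (460,294). Next I'll measure them.

```bash
cat > m.py <<'E'
from h import *
def clusters(W,mask,minpix=20):
    n,l,st,c=cv2.connectedComponentsWithStats(mask.astype(np.uint8),connectivity=4)
    return [(l==i) for i in range(1,n) if st[i,4]>=minpix]
def rect(P):
    (c,s,a)=cv2.minAreaRect(P[:,:2].astype(np.float32)); return np.round(c,1),np.round(s,1),round(a,1)
E
python3 - <<'E'
from m import *
for n in ['scene','side']:
    s=snap(n); W=ptsmap(s); f=s['frame'].astype(int); z=W[...,2]
    reg=(W[...,0]>150)&(W[...,0]<1100)&(abs(W[...,1])<620)
    B,G,R=f[...,0],f[...,1],f[...,2]
    print(n,'table z',np.nanmedian(z[(abs(z)<15)&reg]))
    for nm,m in [('jarlid',(abs(z-80)<4)),('carton',abs(z-277)<6),('plate',(abs(z-232)<3)),('lid',abs(z-220)<3.0),('shut',abs(z-225.5)<2),('knob',(z>255)&(z<267)&(R<60)),('amber',(R>B+50)&(z>10)&(z<60))]:
        for c in clusters(W,m&reg,12):
            P=W[c]; print(nm,c.sum(),np.argwhere(c).mean(0).round()[::-1],P.mean(0).round(1),rect(P))
E
```

```text
scene table z 1.4513245328968196
jarlid 26 [219. 209.] [ 716.6 -334.1   80.4] (array([ 716.4, -335.4]), array([ 5.5, 65. ]), 6.1)
jarlid 23 [332. 215.] [477.4 -51.8  80. ] (array([478.6, -51.4]), array([57.4,  3. ]), 4.2)
jarlid 67 [244. 222.] [ 703.5 -221.5   79.4] (array([ 704.5, -220.5]), array([  6.5, 155.8]), 6.6)
jarlid 12 [323. 222.] [529.1 -45.6  80.7] (array([527.3, -45.9]), array([34.3,  2.8]), 6.5)
jarlid 15 [313. 230.] [579.  -40.   79.8] (array([577.4, -40.2]), array([36.9,  2.7]), 4.2)
jarlid 74 [279. 240.] [686.2 -78.4  80. ] (array([688. , -81.8]), array([ 18.1, 115.9]), 14.4)
jarlid 28 [302. 239.] [633.5 -33.6  79.5] (array([631.1, -34.5]), array([64.6,  3. ]), 8.2)
jarlid 101 [388. 238.] [453.  146.7  81.1] (array([452. , 145.6]), array([37. , 38.7]), 68.4)
jarlid 110 [365. 253.] [555.4 137.7  80.9] (array([555.5, 136.8]), array([38.9, 36.8]), 36.9)
jarlid 192 [200. 286.] [943.8 -82.6  80.2] (array([935.5, -83.6]), array([220.1,   7.2]), 4.4)
jarlid 134 [342. 271.] [657.8 138.9  80.9] (array([656.6, 137.9]), array([36.5, 37.4]), 39.3)
jarlid 141 [386. 278.] [598.4 2
[... 8286 characters left out ...]
array([ 547.5, -604.8]), array([11.1,  3.6]), 27.1)
knob 12 [336. 155.] [642.4  -4.5 260.1] (array([642.4,  -3.7]), array([ 3.1, 15. ]), 0.6)
knob 63 [353. 211.] [ 579.2 -201.1  260.6] (array([ 579.5, -200.4]), array([21.1, 19.1]), 19.0)
amber 102 [270. 136.] [630.1 459.6  16. ] (array([632.8, 461.6]), array([23.7, 96.1]), 72.7)
amber 174 [287. 173.] [591.1 219.2  40.3] (array([595.3, 233. ]), array([48.5, 48.8]), 71.8)
amber 21 [310. 181.] [635.7 140.1  52.1] (array([639.8, 140.2]), array([34.1, 16.7]), 69.0)
amber 79 [284. 193.] [543.  131.8  48.9] (array([551.8, 134.4]), array([33.2, 57.7]), 88.2)
amber 250 [256. 206.] [446.  129.4  36.5] (array([449.5, 142.1]), array([49.9, 47.1]), 13.8)
```

```bash
python3 - <<'E'
from m import *
for n in ['scene','side']:
    s=snap(n); W=ptsmap(s); f=s['frame'].astype(int); z=W[...,2]
    B,G,R=f[...,0],f[...,1],f[...,2]
    m=(abs(z)<13)&(W[...,0]>300)&(W[...,0]<800)&(W[...,1]>150)&(R<165)&(abs(R-B)<30)
    for c in clusters(W,m,150): print(n,'tray',c.sum(),W[c].mean(0).round(1),rect(W[c]))
    for nm,lo,hi in [('cup',83,95),('bowl',26,36),('shaker',43,53),('tub',45,53),('water',170,196)]:
        m=(z>lo)&(z<hi)&(W[...,0]>300)&(W[...,0]<900)&(abs(W[...,1])<600)
        for c in clusters(W,m,25): 
            r=rect(W[c])
            if 20<max(r[1])<100: print(n,nm,c.sum(),np.argwhere(c).mean(0).round()[::-1],r)
E
```

```text
scene tray 3571 [436.1 387.1   5.1] (array([427.2, 379.9]), array([205.6, 183.7]), 87.3)
scene tray 708 [3.975e+02 7.671e+02 5.000e-01] (array([382.2, 765.7]), array([ 43.8, 164. ]), 89.8)
scene tray 322 [746.  424.7   6.6] (array([750.2, 423.7]), array([45.1, 46.9]), 76.7)
scene cup 78 [225. 266.] (array([864.6, -89.1]), array([69.7,  5.2]), 5.4)
scene cup 210 [304. 282.] (array([760.1, 100.3]), array([73. , 68.2]), 46.1)
scene cup 45 [307. 340.] (array([877.5, 223.4]), array([44.3,  4. ]), 7.0)
scene cup 475 [350. 382.] (array([886.7, 352.6]), array([89.4, 29.4]), 87.8)
scene bowl 36 [274. 250.] (array([689.5, -99.7]), array([ 5.4, 57.1]), 4.8)
scene bowl 40 [384. 255.] (array([472.4, 153.3]), array([15.5, 49.3]), 29.0)
scene bowl 44 [362. 271.] (array([574.6, 147.8]), array([ 6.4, 46.9]), 24.7)
scene bowl 43 [344. 290.] (array([665.9, 158.5]), array([ 8.7, 45.8]), 59.1)
scene bowl 64 [383. 296.] (array([610.9, 246.3]), array([30.9, 64. ]), 31.5)
scene bowl 51 [304. 305.] (array([778.5, 116.7]), array([16. , 51.5]), 43.2)
scene bowl 218 [357. 318.] (array([719.4, 241. ]), array([73
[... 3026 characters left out ...]
 7.5)
side shaker 46 [365. 335.] (array([ 514.3, -386.9]), array([64.5,  2.3]), 6.2)
side shaker 276 [362. 369.] (array([ 466.1, -450.2]), array([30.5, 61.8]), 84.8)
side tub 77 [285. 170.] (array([595.6, 237. ]), array([52.9, 50.5]), 73.0)
side tub 34 [281. 193.] (array([532.1, 136.7]), array([14.3, 37.6]), 24.8)
side tub 92 [255. 202.] (array([449.4, 143.9]), array([50.3, 49.9]), 14.6)
side tub 60 [471. 272.] (array([ 848.9, -363.2]), array([ 6. , 84.3]), 4.9)
side tub 25 [361. 338.] (array([ 502.5, -388.2]), array([40.1,  2.1]), 5.7)
side tub 276 [362. 369.] (array([ 466.1, -450.2]), array([30.5, 61.8]), 84.8)
side water 199 [442. 334.] (array([ 603.4, -513.6]), array([28. , 26.6]), 55.9)
```

```bash
python3 -m pendant '[0,0,35,0,85, 0,0,35,-0.118,85, 0,0,35,-0.118,85, 0,-22,0,-0.118,85, 0,-22,0,-0.118,85, 0,-22,0,-0.118,85, 0,-22,0,-0.118,85, 0,-22,0,-0.118,85, 0,-22,0,-0.118,85, 0,-22,0,-0.118,85, 0,-22,0,-0.118,85, 0,-22,0,-0.118,85]' 40; python3 -m pendant '[1,-22,0,-0.118,85, 1,-22,0,-0.118,85, 1,-22,0,-0.118,85, 1,-22,0,0,85, 1,-22,0,0,85, 0,0,0,0,85]'
```

```text
time: 1.35
tool_pos: [597.4, -200.9, 341.1]
tcp_rot: [-179.8, -0.5, 12.8]
ft_force: [-0.2, 0.7, -0.4]
finger_gap: 85.2
time: 1.85
tool_pos: [600.8, -320.6, 340.0]
tcp_rot: [-179.9, -0.5, -9.3]
ft_force: [-0.7, -0.5, 0.8]
finger_gap: 84.8
```

```bash
python3 -m pendant '[8,13,0,0.075,85, 0,0,0,0,85, 0,0,-25,0,85, 0,0,-25,0,85, 0,0,0,0,85]'; python3 - <<'E'
from m import *
print(sensors.sense()['tool_pos'].round(1),sensors.sense()['tcp_rot'].round(1))
snap('side','side1');snap('wrist','wrist1')
E
```

```text
time: 2.27
tool_pos: [608.9, -308.9, 290.0]
tcp_rot: [-180.0, -0.6, -5.2]
ft_force: [-0.5, 0.3, -1.6]
finger_gap: 84.7
[ 608.9 -308.9  290. ] [-180.    -0.6   -5.2]
```

View pics/side1.png

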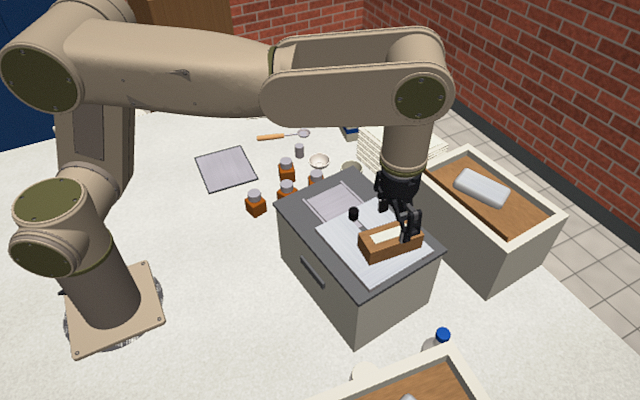

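View pics/wrist1.png

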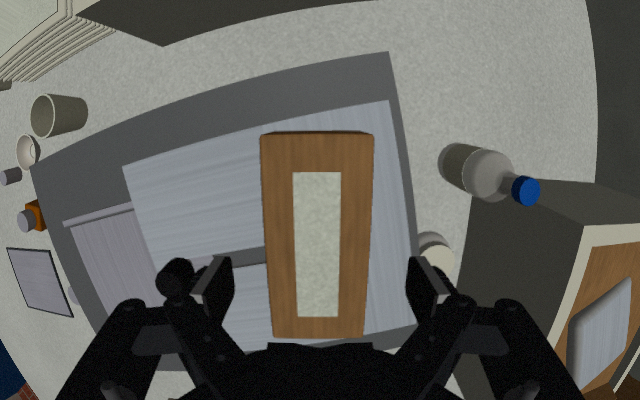

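The carton, at columns 262–372 of the wrist view, sits centred between the fingers at 215 and 425. I'll go down and grip.

```bash
python3 -m pendant '[0,0,-20,0,85, 0,0,-20,0,85, 0,1,-11,0,85, 0,0,0,0,50, 0,0,0,0,50, 0,0,0,0,50, 0,0,0,0,50, 0,0,0,0,50, 0,0,0,0,50]' 45
```

```text
time: 3.12
tool_pos: [614.3, -310.3, 259.9]
tcp_rot: [179.4, -1.9, -5.3]
ft_force: [-0.2, -0.3, -2.2]
finger_gap: 58.9
```

```bash
python3 - <<'E'
from m import *
s=sensors.sense(); print({k:np.round(v,2) for k,v in s.items()})
snap('side','side2');snap('wrist','wrist2')
E
```

```text
{'time': np.float64(3.12), 'joint_pos': array([-31.23,  18.76,  69.33,   0.3 ,  89.97,  64.07]), 'qd': array([-0.05, -0.18, -0.68,  0.03,  0.37, -0.13]), 'joint_efforts': array([ 3.000e-02, -6.881e+01, -5.168e+01,  4.000e-02, -2.500e-01,
        0.000e+00]), 'tool_pos': array([ 614.3 , -310.3 ,  259.92]), 'tcp_rot': array([179.42,  -1.88,  -5.28]), 'ft_force': array([-0.17, -0.31, -2.23]), 'wrist_torque': array([-0.02,  0.04, -0.01]), 'finger_gap': np.float64(58.86)}
```

View pics/side2.png

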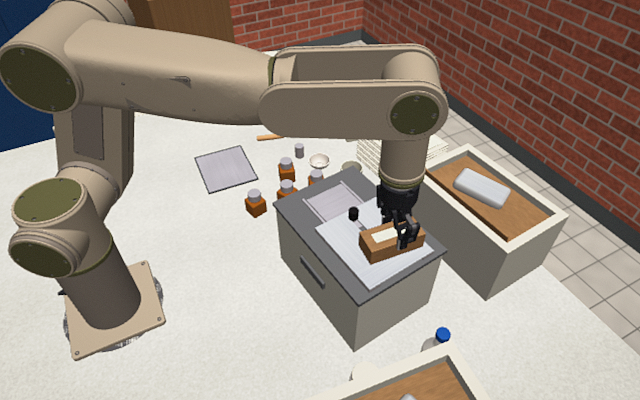

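View pics/wrist2.png

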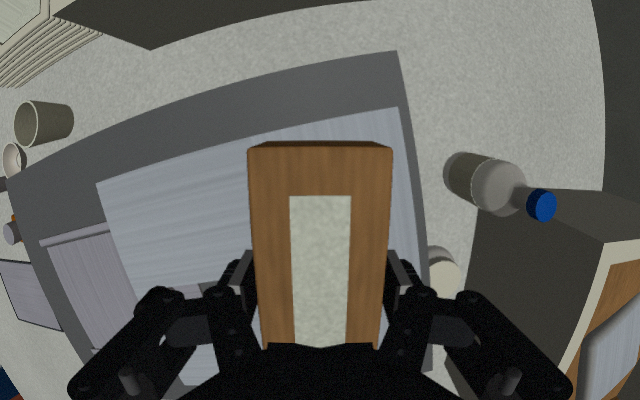

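```bash
python3 - <<'E'
from m import *
s=snap('side'); W=ptsmap(s); f=s['frame'].astype(int); z=W[...,2]
B,G,R=f[...,0],f[...,1],f[...,2]
print(f[240,368],f[240,385],W[240,368],W[235,382])
m=(R>B+25)&(R>60)&(z>225)&(z<330)&(abs(W[...,0]-610)<110)&(abs(W[...,1]+310)<80)
P=W[m]; print(m.sum(),np.percentile(P,[0,5,50,95,100],axis=0).round(1))
top=m&(z>265); P=W[top]; A=np.c_[P[:,:2],np.ones(len(P))]; c=np.linalg.lstsq(A,P[:,2],rcond=None)[0]; print(c, rect(P))
E
```

```text
[ 89 137 184] [124 152 177] [ 552.79002982 -305.28694867  282.26802784] [ 585.1975015  -308.71471094  284.18267954]
1237 [[ 541.5 -347.1  230.5]
 [ 544.  -344.3  242. ]
 [ 579.5 -331.8  278.6]
 [ 665.3 -283.6  283.5]
 [ 683.7 -274.5  329.8]]
[1.74710891e-02 7.90078363e-02 2.94303943e+02] (array([ 609. , -312.6]), array([ 63.5, 132.5]), 83.8)
```

```bash
python3 -m pendant '[0,0,0,0,50]'; python3 -m pendant '[0,0,0,0,50,0,0,0,0,50]'
```

```text
time: 3.35
tool_pos: [614.0, -310.2, 259.1]
tcp_rot: [179.5, -1.8, -5.3]
ft_force: [-0.6, -0.0, -2.8]
finger_gap: 58.9
time: 3.52
tool_pos: [613.9, -310.1, 258.8]
tcp_rot: [179.5, -1.8, -5.3]
ft_force: [-0.2, -0.1, -1.6]
finger_gap: 58.9
```

```bash
python3 -m pendant '[0,0,10,0,50,0,0,15,0,50,0,0,15,0,50,0,0,0,0,50]' 60; python3 - <<'E'
from m import *
snap('side','side3');snap('wrist','wrist3')
E
```

```text
time: 3.85
tool_pos: [612.8, -309.5, 299.8]
tcp_rot: [179.6, -1.6, -5.3]
ft_force: [0.3, -0.8, -0.7]
finger_gap: 58.5
```

View pics/side3.png

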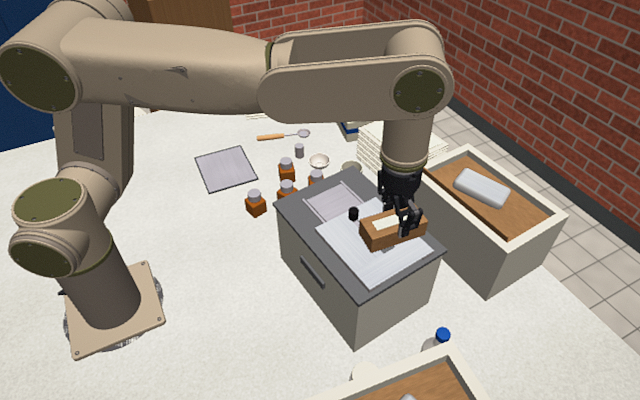

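View pics/wrist3.png

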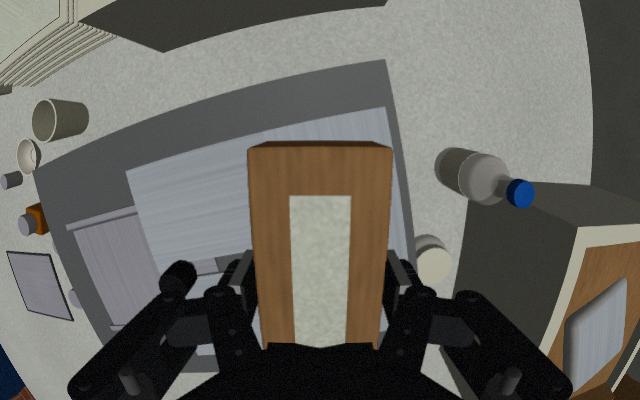

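The carton is held off the plate in the same pose relative to the wrist camera, so I'll raise it a little and carry it to the tray.

```bash
python3 -m pendant '[0,5,20,0,50,-4,20,10,0,50,-8,30,0,0,50,-8,30,0,0,50,-8,30,0,0,50,-8,30,0,0,50,-8,30,0,0,50,-8,30,0,0,50,-8,30,0,0,50,-8,30,0,0,50,-8,30,0,0,50,-8,30,0,0,50]'; python3 -m pendant '[-8,30,0,0,50,-8,30,0,0,50,-8,30,0,0,50,-8,30,0,0,50,-8,30,0,0,50,-8,30,0,0,50,-8,30,0,0,50,-8,30,0,0,50,-8,30,0,0,50,-8,30,0,0,50,-4,10,0,0,50,0,0,0,0,50]'
```

```text
time: 4.95
tool_pos: [518.0, 23.1, 310.3]
tcp_rot: [179.8, -0.4, -5.9]
ft_force: [0.3, -0.2, -1.5]
finger_gap: 58.4
time: 5.95
tool_pos: [419.4, 351.4, 296.8]
tcp_rot: [179.6, 0.4, -5.6]
ft_force: [0.9, -0.1, -1.9]
finger_gap: 58.9
```

```bash
python3 -m pendant '[5,15,-15,0,50,5,15,-25,0,50,0,0,-35,0,50,0,0,-35,0,50,0,0,-35,0,50,0,0,-35,0,50,0,0,-30,0,50,0,0,-20,0,50,0,0,0,0,50]'; python3 - <<'E'
from m import *
s=snap('scene','scene4'); W=ptsmap(s); f=s['frame'].astype(int); z=W[...,2]
B,G,R=f[...,0],f[...,1],f[...,2]
m=(R>B+25)&(R>60)&(abs(W[...,0]-430)<110)&(abs(W[...,1]-380)<90)
P=W[m]; print(m.sum(),np.percentile(P,[1,5,50,95,99],axis=0).round(1),rect(P))
E
```

```text
time: 6.7
tool_pos: [430.5, 372.5, 55.9]
tcp_rot: [179.4, 0.2, -5.7]
ft_force: [-1.8, -0.2, -2.5]
finger_gap: 58.6
2209 [[330.7 296.3  39.2]
 [364.2 321.2  53.9]
 [451.1 378.9 455.8]
 [491.4 423.6 494.7]
 [494.6 438.5 506.1]] (array([415.7, 361.1]), array([166.2, 129.5]), 35.5)
```

View pics/scene4.png

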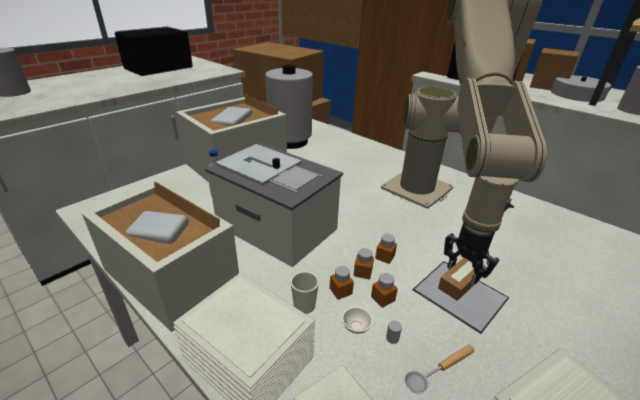

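```bash
python3 - <<'E'
from m import *
s=snap('scene'); W=ptsmap(s); f=s['frame'].astype(int); z=W[...,2]
B,G,R=f[...,0],f[...,1],f[...,2]
m=(R>B+25)&(R>60)&(abs(W[...,0]-430)<110)&(abs(W[...,1]-380)<90)&(z<120)&(z>8)
P=W[m]; print(m.sum(),np.percentile(P,[1,5,50,95,99],axis=0).round(1),rect(P))
E
python3 -m pendant '[0,0,-15,0,50,0,0,0,0,50]'
```

```text
697 [[373.1 338.3  39.2]
 [392.8 341.3  44.2]
 [478.6 366.7  78.8]
 [493.3 396.5  82.6]
 [494.9 402.6  84.4]] (array([428.2, 376.2]), array([ 69.7, 134.2]), 83.8)
time: 6.97
tool_pos: [435.7, 375.1, 49.7]
tcp_rot: [179.8, -0.3, -5.7]
ft_force: [-0.6, -1.6, -2.2]
finger_gap: 58.8
```

```bash
python3 -m pendant '[-2,0,-10,0,50,0,0,-8,0,50,0,0,0,0,50]'
```

```text
time: 7.22
tool_pos: [438.2, 377.6, 37.6]
tcp_rot: [-179.8, -0.8, -5.8]
ft_force: [0.9, -0.2, -1.5]
finger_gap: 58.7
```

```bash
python3 -m pendant '[-4,0,-8,0,50,-3,0,-6,0,50,0,0,0,0,50]'
```

```text
time: 7.47
tool_pos: [433.9, 379.3, 27.3]
tcp_rot: [-179.5, -1.1, -5.8]
ft_force: [0.2, -0.1, -1.4]
finger_gap: 59.1
```

```bash
python3 -m pendant '[-2,0,-5,0,50,0,0,0,0,50]';python3 -m pendant '[0,0,-5,0,50,0,0,0,0,50]'
```

```text
time: 7.63
tool_pos: [434.8, 380.2, 28.5]
tcp_rot: [-179.5, -1.5, -5.7]
ft_force: [0.4, -0.4, -1.8]
finger_gap: 58.7
time: 7.8
tool_pos: [436.7, 382.2, 27.5]
tcp_rot: [-179.2, -1.8, -5.7]
ft_force: [0.0, -0.1, -2.1]
finger_gap: 58.6
```

```bash
python3 -m pendant '[-2,-2,-8,0,50,-2,-2,-8,0,50]'; python3 - <<'E'
from m import *
s=sensors.sense(); print({k:np.round(v,2) for k,v in s.items() if k!='time'})
s=snap('scene','scene5'); W=ptsmap(s); f=s['frame'].astype(int); z=W[...,2]
B,G,R=f[...,0],f[...,1],f[...,2]
m=(R>B+25)&(R>60)&(abs(W[...,0]-430)<110)&(abs(W[...,1]-380)<90)&(z<120)&(z>8)
P=W[m]; print(m.sum(),np.percentile(P,[1,5,50,95,99],axis=0).round(1),rect(P))
i=np.argwhere(m).mean(0).astype(int)
c=cv2.resize(s['frame'][220:330,390:530],None,fx=4,fy=4); cv2.imwrite('pics/scene5c.png',c)
E
```

```text
time: 7.97
tool_pos: [437.5, 382.9, 26.1]
tcp_rot: [-178.8, -2.2, -5.6]
ft_force: [-36.7, -25.1, 91.2]
finger_gap: 58.4
{'joint_pos': array([ 36.53,  13.52, 101.09,  -0.7 ,  62.93, 132.44]), 'qd': array([ 0.11, -2.54,  3.  , -0.43, -3.74, -0.16]), 'joint_efforts': array([ -2.09, -16.94, -28.55,   0.93, -15.48,  -0.29]), 'tool_pos': array([437.5 , 382.91,  26.06]), 'tcp_rot': array([-178.8 ,   -2.24,   -5.63]), 'ft_force': array([-36.66, -25.14,  91.24]), 'wrist_torque': array([-5.75,  5.57, -0.48]), 'finger_gap': np.float64(58.42)}
693 [[380.6 347.8  10.6]
 [401.2 351.1  14.6]
 [484.2 377.3  49.1]
 [499.3 406.1  52. ]
 [500.5 413.7  53.7]] (array([435.2, 384.1]), array([ 67.6, 130.9]), 85.3)
```

View pics/scene5c.png

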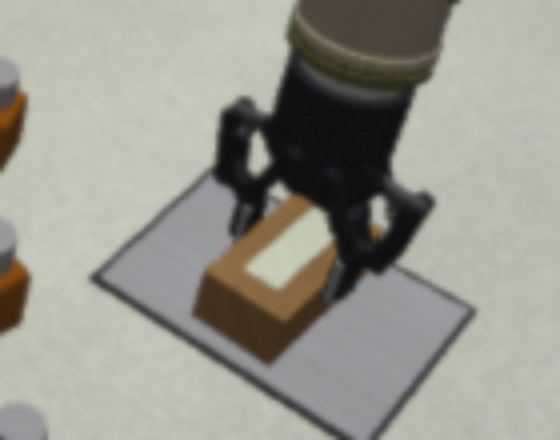

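The carton was already touching the tray: the wrist force hit 91 N on that last push. I'll release it now.

```bash
python3 -m pendant '[0,0,0,0,50]'; python3 -m pendant '[0,0,0,0,60,0,0,0,0,72,0,0,0,0,80,0,0,0,0,85,0,0,0,0,85]'
```

```text
time: 8.1
tool_pos: [438.0, 383.7, 29.0]
tcp_rot: [-178.7, -2.4, -5.6]
ft_force: [0.7, 0.6, -3.6]
finger_gap: 58.6
time: 8.52
tool_pos: [437.3, 384.4, 28.0]
tcp_rot: [-178.6, -2.4, -5.6]
ft_force: [-1.0, 0.6, 0.3]
finger_gap: 84.7
```

```bash
python3 -m pendant '[0,0,15,0,85,0,0,25,0,85,0,0,35,0,85,0,0,35,0,85,0,0,35,0,85,0,0,0,0,85]'; python3 - <<'E'
from m import *
for n in ['scene','side']:
    s=snap(n,n+'6'); W=ptsmap(s); f=s['frame'].astype(int); z=W[...,2]
    B,G,R=f[...,0],f[...,1],f[...,2]
    m=(abs(W[...,0]-430)<120)&(abs(W[...,1]-380)<110)&(z<56)&(z>42)
    P=W[m]; print(m.sum(),np.percentile(P,[1,50,99],axis=0).round(1),rect(P))
E
```

```text
time: 9.02
tool_pos: [430.3, 379.0, 167.7]
tcp_rot: [-179.4, -1.6, -5.6]
ft_force: [0.4, -0.7, 1.0]
finger_gap: 84.8
842 [[371.2 350.5  42.9]
 [442.9 384.2  50.2]
 [501.2 416.2  53.4]] (array([434.9, 382.8]), array([ 61.1, 133.6]), 83.8)
491 [[368.7 349.7  42.7]
 [431.3 379.4  48.6]
 [497.2 416.2  53.9]] (array([434., 385.]), array([ 70.1, 129.8]), 84.4)
```

View pics/scene6.png

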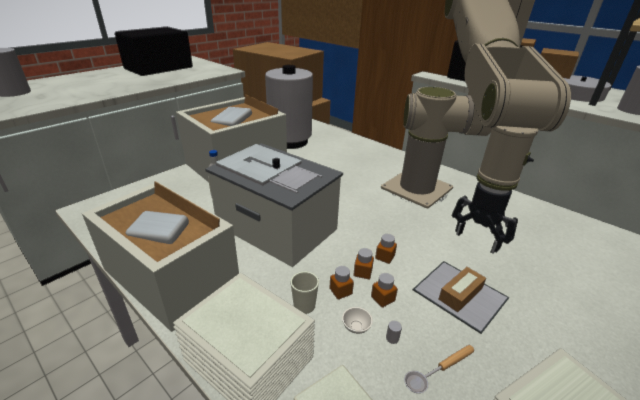

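The carton lies flat at (434,384) on the tray, which is centred near (429,381), so step 1 is done. Next I'll measure the plate, slot and knob.

```bash
python3 - <<'E'
from m import *
for n in ['scene','side']:
    s=snap(n); W=ptsmap(s); f=s['frame'].astype(int); z=W[...,2]
    B,G,R=f[...,0],f[...,1],f[...,2]
    reg=(W[...,0]>400)&(W[...,0]<760)&(W[...,1]<-20)&(W[...,1]>-400)
    m=reg&(abs(z-232)<3)
    P=np.concatenate([W[c] for c in clusters(W,m,100)]); print(n,'plate',rect(P))
    m=reg&(z>216)&(z<236)
    print('lid',rect(np.concatenate([W[c] for c in clusters(W,m,300)])))
    m=reg&(z>257)&(z<267)&(R<70); P=W[m]; print('knobtop',m.sum(),P.mean(0),np.argwhere(m).mean(0),rect(P))
    # ray circle: dark pixels knob
    m=reg&(z>238)&(R<70); P=W[m]; print('knob all',m.sum(),P.mean(0),(P.min(0)+P.max(0))/2)
    np.save('slot_'+n,0)
    # slot: recessed pixels inside plate
    sc=4
    y0,x0,y1,x1=(140,200,215,350) if n=='scene' else (165,265,300,450)
    cv2.imwrite(f'pics/{n}7c.png',cv2.resize(s['frame'][y0:y1,x0:x1],None,fx=4,fy=4,interpolation=cv2.INTER_CUBIC))
E
```

```text
scene plate (array([ 589.7, -273.1]), array([185. , 207.4]), 6.6)
lid (array([ 581.6, -210.4]), array([256.3, 356. ]), 6.2)
knobtop 25 [ 585.26572192 -194.56323892  261.90443022] [160.44 275.76] (array([ 583.9, -195.2]), array([13.5, 18.7]), 37.0)
knob all 59 [ 585.88802701 -193.7548226   254.06592921] [ 584.69893662 -198.28996789  252.92941425]
side plate (array([ 588.7, -271.3]), array([183.1, 206.2]), 6.9)
lid (array([ 582. , -208.1]), array([253.1, 352.5]), 6.5)
knobtop 59 [ 579.17097739 -201.23956356  261.27666207] [210.69491525 353.01694915] (array([ 578.5, -201. ]), array([19.4, 19.1]), 19.5)
knob all 104 [ 578.04864629 -203.52567745  255.51485051] [ 578.95039552 -200.1537645   252.38982074]
```

View pics/side7c.png

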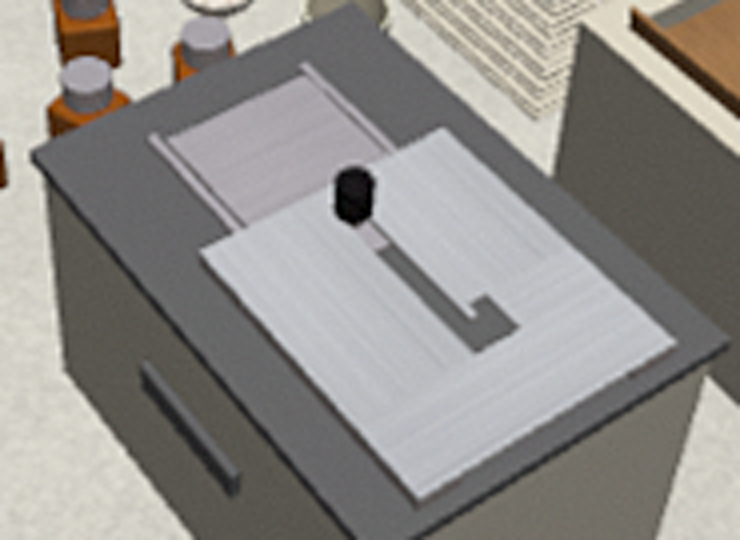

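The side crop shows the knob in the main slot, with the side leg at the far end running towards +x and the notch turning back. The box origin is about (582,-209), its yaw is about 6.5° and the knob is near (581,-199.5). I'll move above the knob.

```bash
python3 -m pendant '[0,0,35,0,85,0,-5,35,0,85,3,-15,35,0,80,5,-25,35,0.02,70,8,-30,20,0.02,60,8,-30,0,0.02,60,8,-30,0,0.02,60,8,-30,0,0.02,60,8,-30,0,0.02,60,8,-30,0,0.02,60,8,-30,0,0.02,60,8,-30,0,0.02,60]'; python3 -m pendant '[8,-30,0,0.02,60,8,-30,0,0.02,60,8,-30,0,0.02,60,8,-30,0,0,60,8,-30,0,0,60,8,-30,0,0,60,8,-30,0,0,60,8,-30,0,0,60,0,0,0,0,60]'
```

```text
time: 10.22
tool_pos: [487.4, 78.7, 295.6]
tcp_rot: [178.9, 1.2, 5.8]
ft_force: [0.9, 0.3, 0.5]
finger_gap: 60.1
time: 10.97
tool_pos: [545.7, -178.2, 271.6]
tcp_rot: [179.6, 3.0, 9.3]
ft_force: [1.5, -0.0, -0.1]
finger_gap: 59.9
```

```bash
python3 -m pendant '[8,-5,10,0,60,8,-5,10,0,60,8,-5,5,0,60,6,-4,0,0,60,4,-2,0,-0.02,60,0,0,0,0,60]'; python3 - <<'E'
from m import *
s=snap('side','side8');snap('wrist','wrist8')
E
```

```text
time: 11.47
tool_pos: [576.4, -201.2, 280.8]
tcp_rot: [-179.6, 4.3, 7.8]
ft_force: [0.8, -0.4, 0.2]
finger_gap: 59.7
```

View pics/wrist8.png

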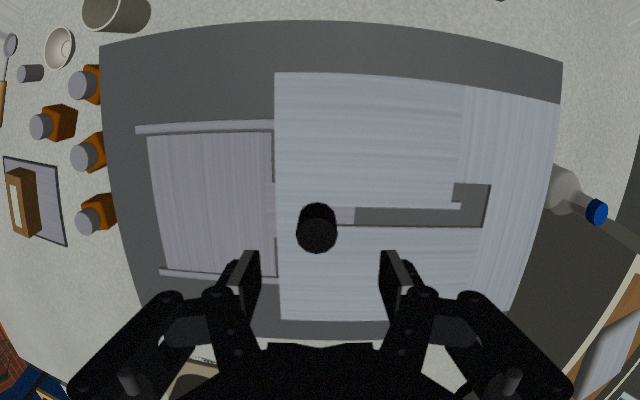

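```bash
cat >> m.py <<'E'
def wray(s,u,v,zp):
    d=np.array([u-s['cx'],v-s['cy']]); r=np.hypot(*d); th=r/s['fx']
    dc=np.array([*(d/r*np.sin(th)),np.cos(th)]) if r>0 else np.array([0,0,1.])
    V=np.linalg.inv(s['view']); dw=V[:3,:3]@dc; o=V[:3,3]
    return o+dw*(zp-o[2])/dw[2]
def wproj(s,p):
    c=s['view']@np.append(p,1); th=np.arctan2(np.hypot(c[0],c[1]),c[2]); a=np.arctan2(c[1],c[0])
    return s['cx']+s['fx']*th*np.cos(a), s['cy']+s['fx']*th*np.sin(a)
E
python3 - <<'E'
from m import *
s=snap('wrist'); 
print('knob bottom-ish/top',wray(s,317,238,262).round(1))
for n,p in [('plate NE',(274,72)),('notch tip',(461,207)),('slot corner hook far',(490,186)),('hook low',(485,226)),('slotL',(340,224)),('hook inner',(452,184))]:
    print(n,wray(s,*p,232).round(1))
cv2.imwrite('pics/w8c.png',cv2.resize(s['frame'][170:260,270:500],None,fx=3.4,fy=3.4,interpolation=cv2.INTER_CUBIC))
E
```

```text
knob bottom-ish/top [ 579.5 -198.1  262. ]
plate NE [ 667.  -160.3  232. ]
notch tip [ 600.2 -295.1  232. ]
slot corner hook far [ 618.7 -313.6  232. ]
hook low [ 588.7 -320.1  232. ]
slotL [ 576.6 -213.4  232. ]
hook inner [ 615.2 -283.3  232. ]
```

View pics/w8c.png

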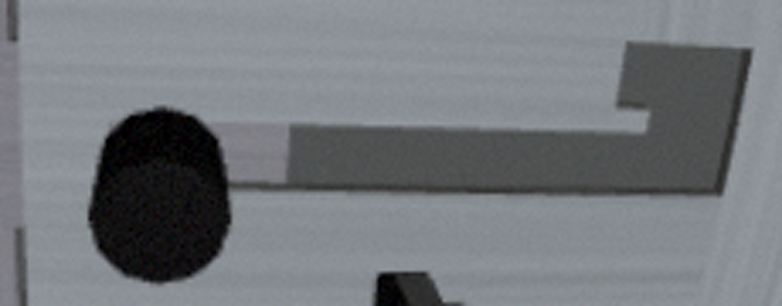

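```bash
python3 -m pendant '[2,2,-4,0,60,1,0,-8,-0.02,60,1,0,-8,0,60,0,0,-6,0,60,0,0,0,0,60]'
```

```text
time: 12.03
tool_pos: [579.5, -197.0, 253.0]
tcp_rot: [-179.6, 4.2, 6.7]
ft_force: [0.3, 0.2, -0.4]
finger_gap: 60.3
```

```bash
python3 -m pendant '[1,-2,-4,0,60,0,0,0,0,45,0,0,0,0,32,0,0,0,0,32]' 40; python3 - <<'E'
from m import *
s=snap('wrist','wrist9');s=snap('side')
cv2.imwrite('pics/side9c.png',cv2.resize(s['frame'][120:270,270:450],None,fx=4,fy=4,interpolation=cv2.INTER_CUBIC))
E
```

```text
time: 12.37
tool_pos: [580.1, -199.0, 247.6]
tcp_rot: [-179.6, 4.3, 6.7]
ft_force: [-0.8, -0.2, 0.5]
finger_gap: 32.1
```

View pics/wrist9.png

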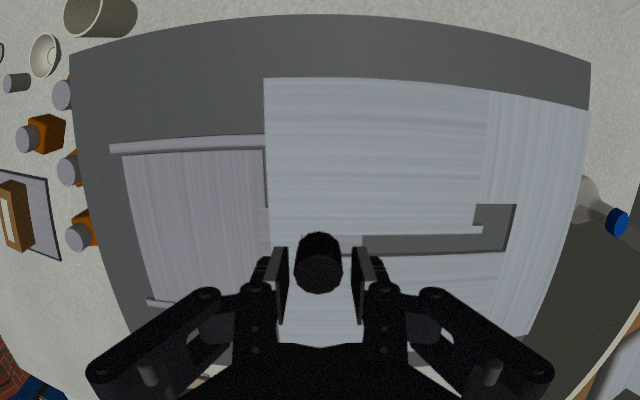

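View pics/side9c.png

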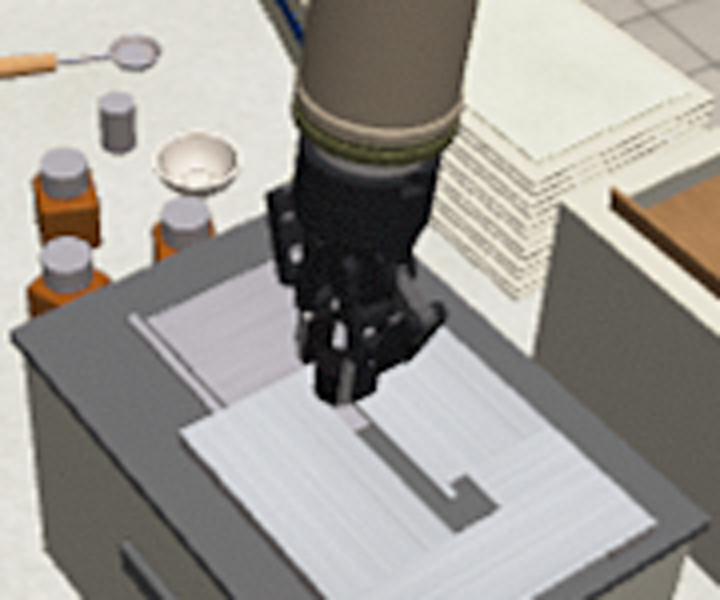

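The knob, at (318,265), is centred between the pads. I'll close on it.

```bash
python3 -m pendant '[0,0,0,0,15,0,0,0,0,15,0,0,0,0,15,0,0,0,0,15]' 45
```

```text
time: 12.8
tool_pos: [580.2, -198.2, 248.5]
tcp_rot: [-179.6, 4.2, 6.8]
ft_force: [-0.8, 0.2, -1.2]
finger_gap: 22.1
```

```bash
python3 -m pendant '[1.4,-12,0,0,15,1.4,-12,0,0,15,1.4,-12,0,0,15,1.4,-12,0,0,15,1.4,-12,0,0,15,1.4,-12,0,0,15,1.4,-12,0,0,15]'
```

```text
time: 13.38
tool_pos: [590.5, -284.6, 248.5]
tcp_rot: [-179.3, 4.3, 7.0]
ft_force: [-1.6, 7.4, 0.8]
finger_gap: 22.1
```

```bash
python3 -m pendant '[1,-9,0,0,15,1,-9,0,0,15,0.3,-3,0,0,15]'
```

```text
time: 13.63
tool_pos: [592.9, -310.2, 248.5]
tcp_rot: [-179.2, 4.3, 6.9]
ft_force: [-0.2, 6.8, 1.5]
finger_gap: 22.2
```

```bash
python3 -m pendant '[4,0.8,0,0,15,5,0.3,0,0,15,5,0.3,0,0,15,4,0.2,0,0,15]'
```

```text
time: 13.97
tool_pos: [610.5, -308.8, 248.5]
tcp_rot: [-178.7, 4.3, 6.9]
ft_force: [-1.4, 8.9, 2.3]
finger_gap: 22.0
```

```bash
python3 -m pendant '[3,0.8,0,0,15,0,0,0,0,15]'
```

```text
time: 14.13
tool_pos: [613.9, -308.1, 248.5]
tcp_rot: [-178.6, 4.4, 6.9]
ft_force: [-3.0, 6.7, 1.2]
finger_gap: 22.0
```

```bash
python3 -m pendant '[-1,4,0,0,15,-0.7,5,0,0,15,-0.6,5,0,0,15,-0.2,2,0,0,15]'
```

```text
time: 14.47
tool_pos: [611.3, -293.4, 248.5]
tcp_rot: [-178.5, 4.4, 6.8]
ft_force: [-1.4, 3.9, 0.2]
finger_gap: 21.8
```

```bash
python3 -m pendant '[-0.3,3,0,0,15,0,1.5,0,0,15,0,0,0,0,15]'
```

```text
time: 14.72
tool_pos: [610.7, -290.4, 248.5]
tcp_rot: [-178.6, 4.5, 6.8]
ft_force: [-1.1, 4.5, 0.6]
finger_gap: 22.2
```

```bash
python3 -m pendant '[0,0,0,0,26,0,0,0,0,34,0,0,0,0,45,0,0,0,0,55]'; python3 - <<'E'
from m import *
s=snap('wrist','wrist10')
E
```

```text
time: 15.05
tool_pos: [610.8, -293.6, 248.5]
tcp_rot: [-178.8, 4.4, 6.6]
ft_force: [-0.3, 0.2, 0.3]
finger_gap: 54.3
```

View pics/wrist10.png

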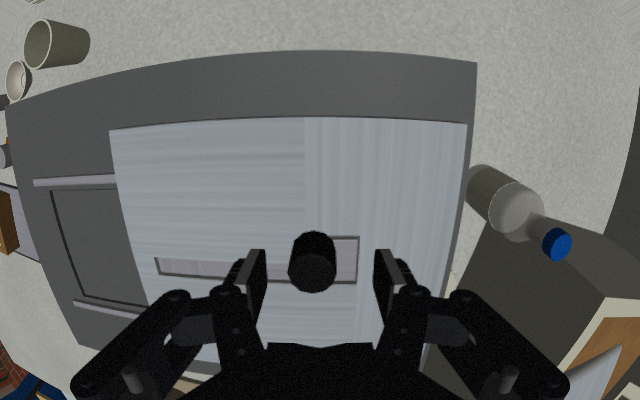

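The knob stays in the notch with the fingers clear of it, and the flap area is uncovered. I'll raise the tool and hold for step 2.

```bash
python3 -m pendant '[0,0,15,0,60,0,0,25,0,70,0,0,25,0,85,0,0,15,0,85,0,0,0,0,85,0,0,0,0,85,0,0,0,0,85]'; python3 - <<'E'
from m import *
for n in ['scene','side']:
    s=snap(n,n+'11'); W=ptsmap(s); f=s['frame'].astype(int); z=W[...,2]
    B,G,R=f[...,0],f[...,1],f[...,2]
    for nm,lo,hi in [('lid',76,84)]:
        for c in clusters(W,(z>lo)&(z<hi)&(W[...,0]<720)&(W[...,1]>100)&(W[...,1]<330),50): print(n,rect(W[c]))
    y0,x0,y1,x1=(140,200,215,350) if n=='scene' else (165,265,300,450)
    cv2.imwrite(f'pics/{n}11c.png',cv2.resize(s['frame'][y0:y1,x0:x1],None,fx=4,fy=4,interpolation=cv2.INTER_CUBIC))
E
```

```text
time: 15.68
tool_pos: [609.5, -295.1, 329.2]
tcp_rot: [-178.8, 4.5, 6.5]
ft_force: [-1.0, 0.7, -0.1]
finger_gap: 85.0
scene (array([450.5, 145. ]), array([39.4, 38.1]), 75.3)
scene (array([554.7, 136.4]), array([40.8, 36.7]), 39.0)
scene (array([656.7, 137.9]), array([37.6, 37. ]), 41.6)
scene (array([597.2, 236.9]), array([38.7, 36.1]), 34.3)
side (array([594.4, 235.3]), array([37.1, 37.5]), 80.3)
side (array([654.4, 137.5]), array([38.1, 34.5]), 63.5)
side (array([552.7, 136.3]), array([40.3, 36.8]), 56.7)
side (array([448.5, 144.2]), array([42.7, 35.8]), 68.0)
```

View pics/side11c.png

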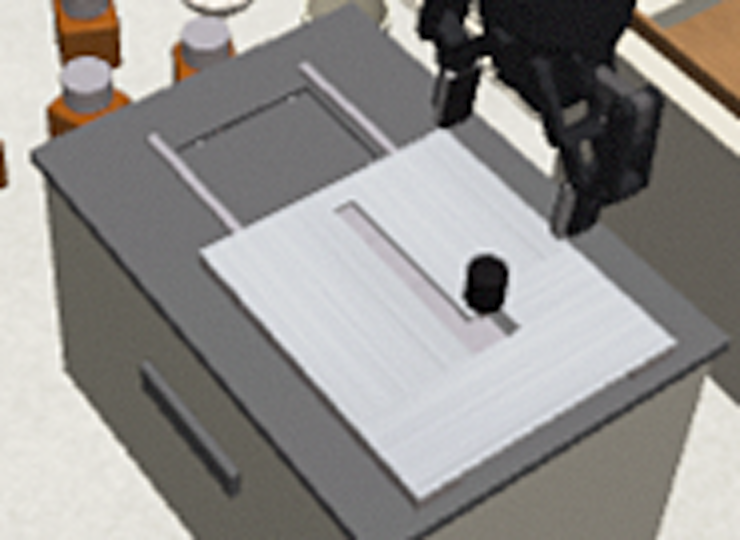

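View pics/scene11.png

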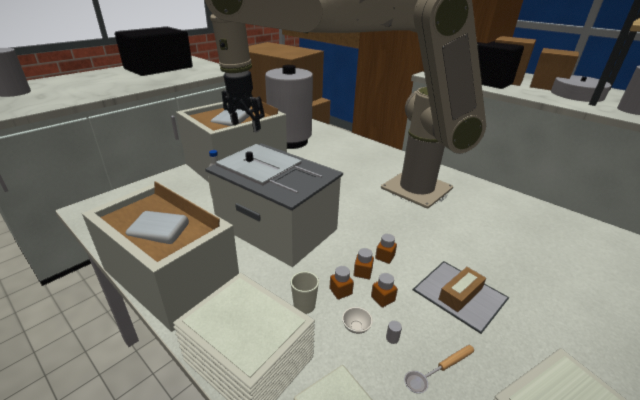

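The knob sits in the notch, with the hatch outline at about (310,202), (342,187) and (358,204) in the side view. I'll locate its centre.

```bash
python3 - <<'E'
from m import *
s=snap('side'); V=np.linalg.inv(s['view'])
def ray(u,v,zp):
    d=V[:3,:3]@np.array([(u-s['cx'])/s['fx'],(v-s['cy'])/s['fy'],1]); o=V[:3,3]; return o+d*(zp-o[2])/d[2]
R=np.array([[.9936,.1132],[-.1132,.9936]])
for cx,cy in [(180,150),(310,88),(372,155),(245,222)]:
    p=ray(265+cx/4,165+cy/4,220)[:2]; print(p.round(1),(R@(p-[582,-209])).round(1))
for yb in [85,90,95]: print(yb,(R.T@[0,yb]+[582,-209]).round(1))
E
```

```text
[521.2 -95.1] [-47.5 120.1]
[619.6 -84.2] [ 51.5 119.7]
[ 623.7 -154. ] [47.7 49.9]
[ 528.4 -166.5] [-48.4  48.3]
85 [ 572.4 -124.5]
90 [ 571.8 -119.6]
95 [ 571.2 -114.6]
```

The hatch centre is near (573,-129.5). I'll move slowly to above the middle jar, turning the jaws along x.

```bash
for i in 1 ; do python3 -m pendant '[-2,16,0,0.06,85,-2,16,0,0.06,85,-2,16,0,0.06,85,-2,16,0,0.06,85,-2,16,0,0.06,85,-2,16,0,0.06,85,-2,16,0,0.06,85,-2,16,0,0.06,85,-2,16,0,0.06,85,-2,16,0,0.06,85,-2,16,0,0.06,85,-2,16,0,0.06,85]'; python3 -m pendant '[-2,16,0,0.06,85,-2,16,0,0.06,85,-2,16,0,0.06,85,-2,16,0,0.06,85,-2,16,0,0.06,85,-2,16,0,0.06,85,-2,16,0,0.06,85,-2,16,0,0.06,85,-2,16,0,0.06,85,-2,16,0,0.06,85,-2,16,0,0.06,85,-2,16,0,0.06,85]'; done
```

```text
time: 16.83
tool_pos: [577.0, -96.7, 308.7]
tcp_rot: [-177.6, 5.6, 49.4]
ft_force: [-0.5, -0.9, -0.6]
finger_gap: 85.2
time: 17.83
tool_pos: [544.3, 105.5, 292.6]
tcp_rot: [-176.3, 6.0, 93.0]
ft_force: [0.1, 0.8, 0.4]
finger_gap: 85.2
```

```bash
cat > t.py <<'E'
from m import *
from scipy.spatial.transform import Rotation as Ro
s=sensors.sense(); R=Ro.from_euler('xyz',s['tcp_rot'],degrees=True).as_matrix()
p=s['tool_pos']; a=np.arctan2(p[1],p[0]); az=R[:,2]; er=np.array([np.cos(a),np.sin(a)]); et=np.array([-er[1],er[0]])
print('pos',p.round(1),'rot',s['tcp_rot'].round(2),'tilt radial deg',np.degrees(az[:2]@er).round(2),'tang',np.degrees(az[:2]@et).round(2),'q',s['joint_pos'].round(2))
E
python3 t.py; python3 -m pendant '[0,0,0,0,85,0,0,0,0,85,0,0,0,0,85,0,0,0,0,85,0,0,0,0,85,0,0,0,0,85,0,0,0,0,85,0,0,0,0,85]' >/dev/null; python3 t.py
```

```text
pos [544.3 105.5 292.6] rot [-176.28    6.     93.  ] tilt radial deg -4.51 tang -5.41 q [ 9.32  4.04 82.87 -5.59 97.43  6.  ]
pos [542.5 105.2 288.2] rot [-175.91    6.05   92.99] tilt radial deg -4.89 tang -5.39 q [ 9.31  4.16 83.21 -5.59 97.35  6.05]
```

```bash
cat >> m.py <<'E'
def wpts(s):
    z=s['z_map']; v,u=np.indices(z.shape); dx=u-s['cx']; dy=v-s['cy']; r=np.hypot(dx,dy)+1e-9; th=r/s['fx']
    k=np.tan(np.minimum(th,1.5))/r
    P=np.stack([dx*k*z,dy*k*z,z,np.ones_like(z)],-1); W=(P@np.linalg.inv(s['view']).T)[...,:3]; W[(z<=0)|(th>1.4)]=np.nan
    return W
E
cat > jars.py <<'E'
from m import *
import sys
s=snap('wrist',sys.argv[1]); W=wpts(s); z=W[...,2]; f=s['frame'].astype(int); R,B=f[...,2],f[...,0]
reg=(W[...,0]>350)&(W[...,0]<900)&(abs(W[...,1])<400)
am=(R>B+50)&(R>60)
for c in clusters(W,reg&(z>72)&(z<88)&~am,60):
    r=rect(W[c])
    if not(25<max(r[1])<60): continue
    cen=np.array(r[0]); d=np.hypot(W[...,0]-cen[0],W[...,1]-cen[1])
    b=am&(d<45)&(z>45)&(z<62)
    q=W[b] if b.sum()>20 else None
    print('lid',cen,r[1],'z',W[c][:,2].mean().round(1),'body',b.sum(), rect(q) if q is not None else '')
    lo=am&(d<48)&(z>2)&(z<62)
    if lo.sum()>20: print('    all',rect(W[lo]))
E
python3 jars.py wrist12
```

```text
lid [595.3 238.9] [38.6 39.3] z 79.7 body 543 (array([595.5, 238.9]), array([48.1, 49.1]), 74.0)
    all (array([595.5, 238.9]), array([48.1, 49.1]), 74.0)
lid [450.3 147.9] [38.8 39.6] z 79.8 body 494 (array([450.5, 147.6]), array([47.6, 48.3]), 13.1)
    all (array([450.5, 147.6]), array([47.6, 48.3]), 13.1)
lid [552.9 139.6] [39.3 38.7] z 79.8 body 520 (array([552.8, 139.7]), array([47.9, 47.8]), 27.3)
    all (array([552.8, 139.7]), array([47.9, 47.8]), 27.3)
lid [654.7 140.2] [38.7 39.1] z 79.6 body 487 (array([655. , 140.2]), array([48. , 48.6]), 69.6)
    all (array([655. , 140.2]), array([48. , 48.6]), 69.6)
```

View pics/wrist12.png

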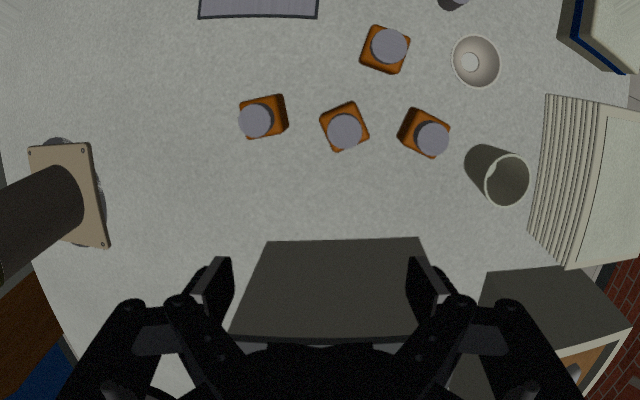

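```bash
python3 -m pendant '[1,2,0,0.125,85,1,2,0,0.125,85,1,2,0,0.125,85,1,2,0,0.125,85,1,2,0,0.125,85,1,2,0,0.125,85,1,2,0,0.125,85,1,2,0,0.125,85,1,2,0,0.125,85,1,2,0,0.125,85,1,2,0,0.125,85,1,2,0,0.125,85]'; python3 t.py
```

```text
time: 19.55
tool_pos: [556.1, 128.4, 289.5]
tcp_rot: [-175.9, 6.2, 179.1]
ft_force: [0.5, 0.4, 0.6]
finger_gap: 85.0
pos [556.1 128.4 289.5] rot [-175.89    6.22  179.09] tilt radial deg 5.02 tang -5.47 q [ 11.26  -2.83  90.14  -5.33  87.49 -77.62]
```

```bash
python3 -m pendant '[-1,2,0,0.125,85,-1,2,0,0.125,85,0,2,0,0.125,85,0,2,0,0.11,85,0,0,0,0,85,0,0,0,0,85,0,0,0,0,85,0,0,0,0,85,0,0,0,0,85,0,0,0,0,85,0,0,0,0,85,0,0,0,0,85]'; python3 t.py;  python3 -m pendant '[0,0,0,0,85,0,0,0,0,85,0,0,0,0,85,0,0,0,0,85,0,0,0,0,85,0,0,0,0,85,0,0,0,0,85,0,0,0,0,85,0,0,0,0,85,0,0,0,0,85,0,0,0,0,85,0,0,0,0,85]'; python3 t.py
```

```text
time: 20.55
tool_pos: [554.5, 135.9, 290.8]
tcp_rot: [-175.8, 6.3, -153.4]
ft_force: [-0.2, -0.4, 0.7]
finger_gap: 85.0
pos [554.5 135.9 290.8] rot [-175.84    6.35 -153.36] tilt radial deg 7.08 tang -2.64 q [  10.02   -5.01   92.1    -2.18   85.65 -106.36]
time: 21.55
tool_pos: [554.4, 136.0, 290.7]
tcp_rot: [-175.8, 6.3, -153.4]
ft_force: [-0.2, -0.3, -0.9]
finger_gap: 85.4
pos [554.4 136.  290.7] rot [-175.85    6.34 -153.4 ] tilt radial deg 7.07 tang -2.65 q [  10.03   -5.     92.1    -2.19   85.65 -106.31]
```

```bash
python3 -m pendant '[0,0,-15,0,85,0,0,-15,0,85,0,0,-15,0,85,0,0,-15,0,85,0,0,-15,0,85,0,0,-15,0,85,0,0,-15,0,85,0,0,0,0,75]'; python3 t.py
```

```text
time: 22.22
tool_pos: [555.3, 136.1, 183.9]
tcp_rot: [-175.8, 6.6, -153.4]
ft_force: [-0.8, -0.0, -0.6]
finger_gap: 75.5
pos [555.3 136.1 183.9] rot [-175.76    6.63 -153.4 ] tilt radial deg 7.37 tang -2.67 q [  10.03   -2.48  100.86   -2.27   74.08 -105.85]
```

```bash
python3 -m pendant '[5,0,15,0.07,75,8,1,15,0.07,75,8,1,15,0.07,75,8,1,15,0.07,75,8,1,15,0.07,75,8,1,15,0,75,8,1,15,0,75,8,1,15,0,75,8,1,15,0,75,8,1,10,0,75,0,0,0,0,75]'; python3 t.py;  python3 -m pendant '[0,0,0,0,85,0,0,0,0,85,0,0,0,0,85,0,0,0,0,85,0,0,0,0,85,0,0,0,0,85,0,0,0,0,85,0,0,0,0,85,0,0,0,0,85,0,0,0,0,85,0,0,0,0,85,0,0,0,0,85]'; python3 t.py
```

```text
time: 23.13
tool_pos: [633.3, 145.1, 342.6]
tcp_rot: [-175.6, 6.6, -132.2]
ft_force: [0.7, 0.7, 0.5]
finger_gap: 74.8
pos [633.3 145.1 342.6] rot [-175.57    6.55 -132.22] tilt radial deg 7.88 tang 0.1 q [   7.94    6.35   75.34    0.78   90.44 -129.52]
time: 24.13
tool_pos: [630.5, 144.9, 339.7]
tcp_rot: [-175.7, 6.3, -132.2]
ft_force: [-0.0, 0.5, -0.0]
finger_gap: 84.7
pos [630.5 144.9 339.7] rot [-175.74    6.34 -132.21] tilt radial deg 7.61 tang 0.11 q [   7.96    6.19   75.79    0.77   90.43 -129.53]
```

```bash
python3 - <<'E'
from m import *
from scipy.spatial.transform import Rotation as Ro
s=snap('wrist','wrist13'); st=sensors.sense(); R=Ro.from_euler('xyz',st['tcp_rot'],degrees=True).as_matrix(); p=st['tool_pos']
print('tcp pix',wproj(s,p),'gap',st['finger_gap'])
W=wpts(s); T=(W-p)@R   # tool coords
m=(T[...,2]>-60)&(T[...,2]<30)&(abs(T[...,0])<25)&(abs(T[...,1])<70)
for sgn in (1,-1):
    q=T[m&(sgn*T[...,1]>0)]; print(len(q),np.percentile(q,[0,2,50,98,100],axis=0).round(1))
E
```

```text
tcp pix (np.float64(318.2195682377095), np.float64(261.979366518206)) gap 85.01725934203964
2604 [[-11.6  41.9 -60. ]
 [ -9.5  42.7 -59.6]
 [  7.2  44.  -39.1]
 [ 13.1  63.3 -15.3]
 [ 14.1  69.6 -12.6]]
2616 [[-11.7 -69.9 -60. ]
 [ -9.7 -62.6 -59.6]
 [  7.2 -42.8 -39.1]
 [ 13.  -41.4 -15.1]
 [ 13.8 -40.3 -11.9]]
```

```bash
python3 -m pendant '[-6,-0.5,-15,0,75,-7,-0.6,-20,0,70,-7,-0.6,-20,0,70,-7,-0.6,-20,0,70,-7,-0.6,-20,0,70,-7,-0.6,-20,0,70,-7,-0.6,-20,0,70,-7,-0.6,-20,0,70,-7,-0.6,-20,0,70,-7,-0.6,-20,0,70,-3,0,-8,0,70,0,0,0,0,70]'; python3 t.py; python3 jars.py wrist14
```

```text
time: 25.18
tool_pos: [555.8, 138.6, 132.2]
tcp_rot: [-175.4, 6.7, -132.2]
ft_force: [-0.7, 0.4, 0.1]
finger_gap: 69.8
pos [555.8 138.6 132.2] rot [-175.43    6.71 -132.19] tilt radial deg 8.08 tang -0.08 q [   8.42   -0.49  104.51    0.76   67.9  -129.35]
lid [450.2 147.2] [39.2 39.4] z 79.6 body 1445 (array([450.2, 146.4]), array([48.5, 48. ]), 13.6)
    all (array([450.2, 146.4]), array([48.5, 48. ]), 13.6)
lid [552.4 139.2] [39.7 39. ] z 79.4 body 1356 (array([552.7, 139.1]), array([49.1, 48.5]), 27.8)
    all (array([552.7, 139.1]), array([49.1, 48.5]), 27.8)
lid [646.4 152.1] [33.6 10.9] z 78.3 body 934 (array([654.2, 139.4]), array([48.2, 48.2]), 68.9)
    all (array([654.2, 139.4]), array([48.2, 48.2]), 68.9)
lid [737.2  81.8] [10.1 45.6] z 79.4 body 0 
lid [776.5  77.6] [30.1  5.6] z 80.4 body 0 
lid [595.5 238.8] [39.5 39.6] z 78.9 body 881 (array([595.8, 235.8]), array([46.9, 47.4]), 69.1)
    all (array([595.8, 235.8]), array([46.9, 47.4]), 69.1)
lid [863.2 195. ] [17.7 36.5] z 79.8 body 0
```

View pics/wrist14.png

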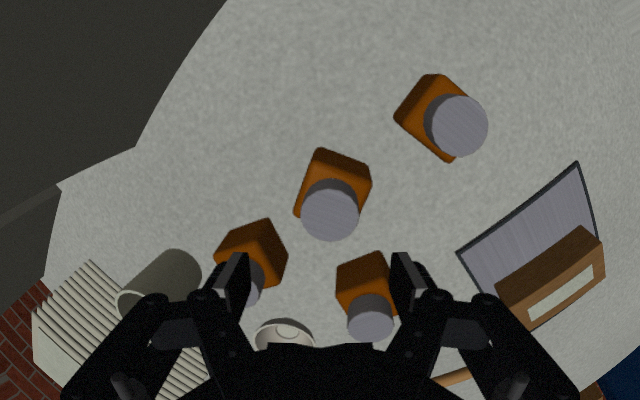

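```bash
python3 -m pendant '[-1,0,-12,0,70,-0.5,0,-15,0,70,0,0,-15,0,70,0,0,-15,0,70,0,0,-12,0,70,0,0,-6,0,70,0,0,0,0,70]'; python3 t.py
```

```text
time: 25.82
tool_pos: [564.4, 139.9, 64.0]
tcp_rot: [-174.7, 7.6, -132.1]
ft_force: [0.5, -0.2, 0.5]
finger_gap: 70.0
pos [564.4 139.9  64. ] rot [-174.72    7.57 -132.13] tilt radial deg 9.18 tang -0.18 q [   8.42    4.54  107.17    0.82   59.1  -129.46]
```

```bash
python3 -m pendant '[-4,-0.5,0,0,70,-4,-0.5,0,0,70,-2,0,-2,0,70,0,0,-3,0,70,0,0,-3,0,70,0,0,0,0,70]'; python3 t.py
```

```text
time: 26.32
tool_pos: [556.9, 139.3, 60.3]
tcp_rot: [-174.5, 7.9, -132.1]
ft_force: [-0.2, -0.1, -0.1]
finger_gap: 70.2
pos [556.9 139.3  60.3] rot [-174.45    7.89 -132.09] tilt radial deg 9.59 tang -0.24 q [   8.48    3.37  108.9     0.82   58.13 -129.42]
```

```bash
python3 -m pendant '[-2,-0.5,-5,0,70,-1.5,0,-4,0,55,-0.5,0,-2,0,45,-0.5,0,-1,0,25,-0.5,0,-0.5,0,25,-0.5,0,-0.5,0,25,0,0,0,0,25]' 45; python3 t.py; python3 - <<'E'
from m import *
snap('wrist','wrist15'); 
E
```

```text
time: 26.9
tool_pos: [557.5, 140.9, 54.0]
tcp_rot: [-174.0, 8.6, -132.0]
ft_force: [0.4, 0.5, 0.7]
finger_gap: 38.6
pos [557.5 140.9  54. ] rot [-174.02    8.61 -132.04] tilt radial deg 10.41 tang -0.22 q [   8.57    3.32  109.79    0.96   56.46 -129.39]
```

View pics/wrist15.png

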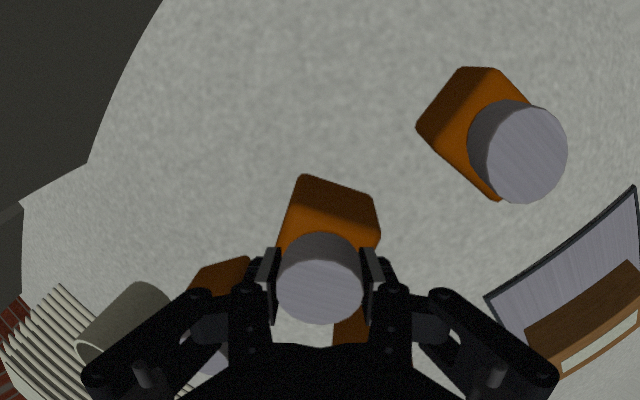

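The lid is held with a 38.6 mm gap and the jar between the pads. I'll lift it and carry it to the hatch.

```bash
python3 -m pendant '[0,0,15,0,25,0,0,28,0,25,0,0,30,0,25,0,0,30,0,25,0,0,30,0,25,0,0,30,0,25,0,0,30,0,25,0,0,30,0,25,0,-5,25,0,25,1,-15,15,-0.05,25,1,-20,0,-0.05,25,1,-20,0,-0.05,25]' 60; python3 t.py; python3 -m pendant '[1,-20,0,-0.05,25,1,-20,0,-0.05,25,1,-20,0,-0.05,25,1,-20,0,-0.05,25,1,-20,0,0,25,1,-20,0,0,25,1,-20,0,0,25,1,-20,0,0,25,1,-15,0,0,25,0,-10,0,0,25,0,0,0,0,25]'; python3 t.py
```

```text
time: 27.95
tool_pos: [547.0, 79.8, 314.7]
tcp_rot: [-175.1, 7.4, -140.7]
ft_force: [0.2, -1.0, -1.1]
finger_gap: 38.3
pos [547.   79.8 314.7] rot [-175.07    7.42 -140.75] tilt radial deg 8.86 tang -0.43 q [   2.7    -9.82   94.16    0.43   86.77 -126.22]
time: 28.87
tool_pos: [551.3, -116.8, 304.1]
tcp_rot: [-175.6, 6.6, -153.2]
ft_force: [-0.1, 0.8, -0.2]
finger_gap: 38.7
pos [ 551.3 -116.8  304.1] rot [-175.62    6.59 -153.21] tilt radial deg 7.85 tang 0.7 q [ -18.18   -7.08   92.69    1.55   86.64 -134.7 ]
```

```bash
cat > held.py <<'E'
from m import *
import sys
st=sensors.sense(); p=st['tool_pos']
for n in ['side','scene']:
    s=snap(n,n+sys.argv[1]); W=ptsmap(s); f=s['frame'].astype(int); R,B=f[...,2],f[...,0]
    m=(R>B+40)&(R>50)&(W[...,2]>p[2]-75)&(W[...,2]<p[2]+10)&(np.hypot(W[...,0]-p[0],W[...,1]-p[1])<60)
    P=W[m]
    if len(P): print(n,len(P),'min',P.min(0).round(1),'max',P.max(0).round(1)); 
    # image x,y box
    if len(P): q=np.argwhere(m); print('  pix',q.min(0),q.max(0))
# wrist: look at jar body from the held side
s=snap('wrist','wrist'+sys.argv[1]); W=wpts(s); f=s['frame'].astype(int); R,B=f[...,2],f[...,0]
m=(R>B+40)&(R>50)&(np.hypot(W[...,0]-p[0],W[...,1]-p[1])<60)&(W[...,2]>p[2]-12)&(W[...,2]<p[2]+12)
if m.sum()>20: print('wrist top face',rect(W[m]),W[m].mean(0).round(1))
E
python3 held.py 16
```

```text
side 496 min [ 520.2 -147.   254.1] max [575.6 -98.  312.5]
  pix [177 311] [203 338]
scene 337 min [ 528.2 -137.3  257.6] max [577.9 -88.4 310.3]
  pix [151 292] [171 312]
wrist top face (array([ 538.5, -116. ]), array([29.8, 49.7]), 8.3) [ 531.3 -121.6  302.3]
```

View pics/side16.png

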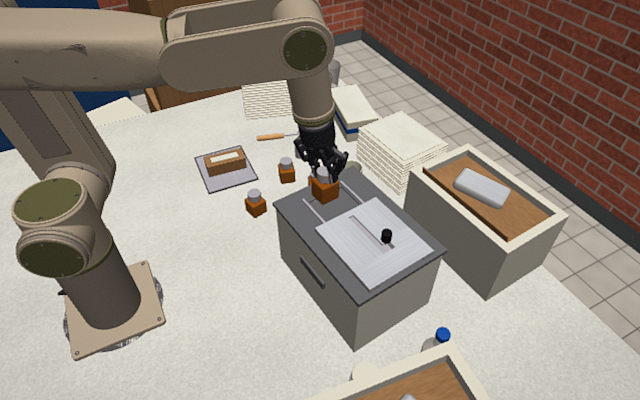

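View pics/wrist16.png

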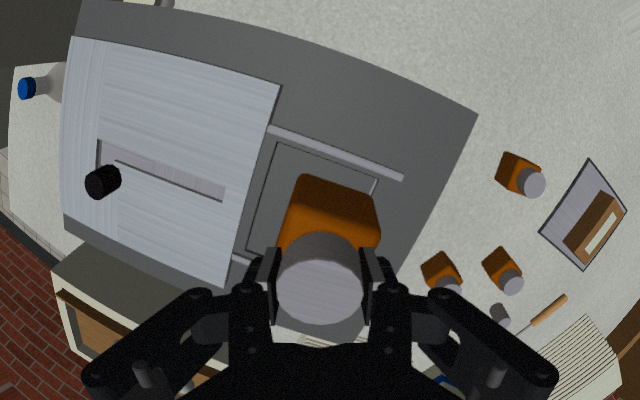

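```bash
python3 -m pendant '[6,-3,0,0,25,8,-4,0,0,25,8,-4,0,0,25,3,-1.5,0,0,25,0,0,0,0,25]'; python3 t.py; python3 held.py 17
```

```text
time: 29.43
tool_pos: [580.1, -124.4, 305.3]
tcp_rot: [-175.6, 6.8, -152.8]
ft_force: [-0.7, 0.0, -2.3]
finger_gap: 38.4
pos [ 580.1 -124.4  305.3] rot [-175.61    6.76 -152.82] tilt radial deg 7.98 tang 0.87 q [ -18.1    -2.54   88.28    1.7    86.38 -135.01]
side 496 min [ 549.6 -155.   254.7] max [ 604.1 -104.4  314.3]
  pix [175 323] [201 350]
scene 345 min [ 555.9 -148.   258.1] max [605.9 -98.  311.9]
  pix [152 283] [173 303]
wrist top face (array([ 566.1, -125.4]), array([29.8, 50.1]), 9.7) [ 559.2 -130.9  303. ]
```

View pics/wrist17.png

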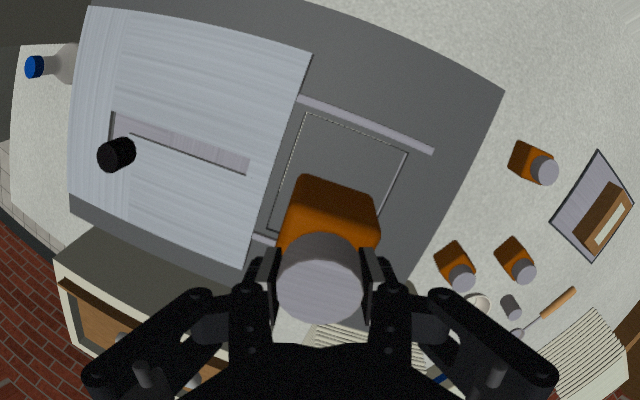

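```bash
python3 - <<'E'
from m import *
s=snap('wrist')
R=np.array([[.9936,.1132],[-.1132,.9936]])
for u,v in [(306,114),(408,152),(271,230)]:
    p=wray(s,u,v,220)[:2]; print(p.round(1),(R@(p-[582,-209])).round(1))
E
python3 -m pendant '[-3,-3,-6,0,25,-2,-2,-8,0,25,0,0,-10,0,25,0,0,0,0,25]'; python3 t.py
```

```text
[ 528.5 -167. ] [-48.4  47.8]
[518.  -89.7] [-50.1 125.8]
[ 624.9 -152.2] [49.  51.5]
time: 29.97
tool_pos: [573.0, -129.7, 279.3]
tcp_rot: [-175.6, 6.8, -152.8]
ft_force: [-0.3, 0.6, -1.8]
finger_gap: 38.4
pos [ 573.  -129.7  279.3] rot [-175.59    6.77 -152.84] tilt radial deg 7.99 tang 0.94 q [ -18.87   -3.21   91.61    1.8    83.73 -135.84]
```

```bash
python3 -m pendant '[1.5,2,-6,0,25,1,1.5,-8,0,25,0,0,-8,0,25,0,0,-8,0,25,0,0,-8,0,25,0,0,-5,0,25,0,0,0,0,25]'; python3 t.py
```

```text
time: 30.55
tool_pos: [574.7, -125.6, 229.9]
tcp_rot: [-175.7, 6.7, -152.9]
ft_force: [-0.8, -0.6, -0.5]
finger_gap: 38.4
pos [ 574.7 -125.6  229.9] rot [-175.67    6.68 -152.87] tilt radial deg 7.89 tang 0.88 q [ -18.39   -2.     95.55    1.75   78.67 -135.49]
```

```bash
python3 -m pendant '[0,0,0,0,45,0,0,0,0,55,0,0,0,0,62,0,0,5,0,62,0,0,15,0,62,0,0,25,0,70,0,0,20,0,70,0,0,10,0,70,0,0,0,0,70]'; python3 t.py; python3 - <<'E'
from m import *
snap('wrist','wrist18'); s=snap('side'); cv2.imwrite('pics/side18c.png',cv2.resize(s['frame'][120:300,230:460],None,fx=3.3,fy=3.3,interpolation=cv2.INTER_CUBIC))
E
```

```text
time: 31.3
tool_pos: [574.6, -125.4, 310.9]
tcp_rot: [-175.6, 6.8, -152.9]
ft_force: [0.6, -0.0, -0.7]
finger_gap: 70.2
pos [ 574.6 -125.4  310.9] rot [-175.6     6.78 -152.85] tilt radial deg 8.0 tang 0.89 q [ -18.38   -3.39   88.52    1.74   86.98 -135.24]
```

View pics/wrist18.png

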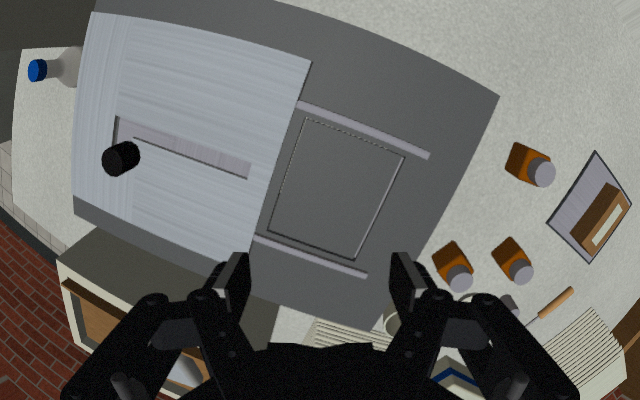

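View pics/side18c.png

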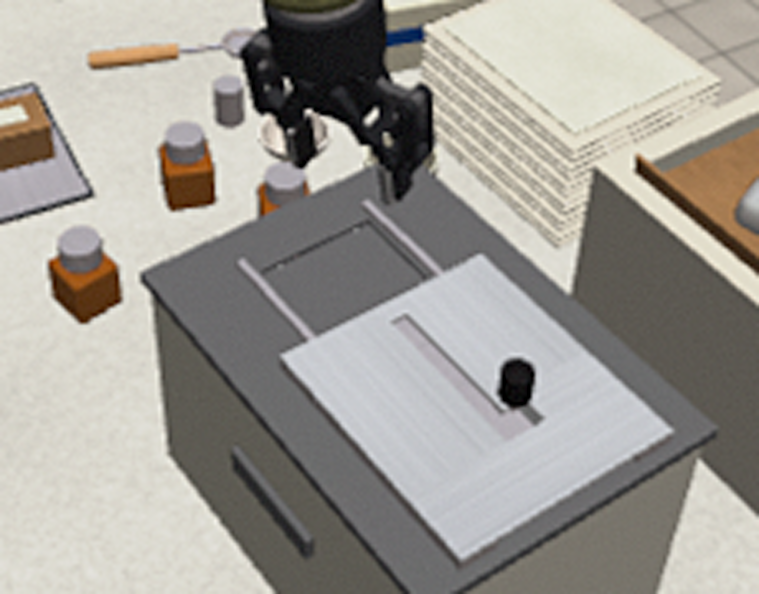

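The first jar is in, the flap is back up and the knob is still in its notch. Next is the jar near (655,139).

```bash
python3 - <<'E'
from m import *
s=snap('wrist')
R=np.array([[.9936,.1132],[-.1132,.9936]])
c=[]
for u,v in [(306,118),(405,155),(357,258),(268,230)]:
    p=wray(s,u,v,220)[:2]; c.append(p); print(p.round(1),(R@(p-[582,-209])).round(1))
print(np.mean(c,0))
E
python3 -m pendant '[3,15,0,-0.05,70,6,20,0,-0.05,70,6,20,0,-0.05,70,6,20,0,-0.05,70,6,20,0,-0.05,70,6,20,0,-0.05,70,6,20,-10,-0.05,70,6,20,-15,-0.05,70,6,20,-15,-0.05,70,6,20,-15,-0.02,70,6,20,-15,0,70,6,20,-15,0,70]';python3 -m pendant '[6,18,-15,0,70,3,10,-15,0,70,0,0,-15,0,70,0,0,-10,0,70,0,0,0,0,70]'; python3 t.py; python3 jars.py wrist19
```

```text
[ 526.  -166.7] [-50.8  48.4]
[515.9 -90.4] [-52.2 125.4]
[610.2 -78.1] [ 42.8 126.9]
[ 622.3 -155.3] [46.2 48.8]
[ 568.61328248 -122.6102124 ]
time: 32.45
tool_pos: [636.3, 116.2, 199.0]
tcp_rot: [-176.0, 5.3, 178.4]
ft_force: [0.7, 0.6, -0.0]
finger_gap: 70.2
time: 32.87
tool_pos: [637.4, 150.0, 125.2]
tcp_rot: [-175.9, 4.1, 178.7]
ft_force: [-1.1, -0.3, -0.0]
finger_gap: 70.2
pos [637.4 150.  125.2] rot [-175.85    4.12  178.72] tilt radial deg 2.94 tang -5.04 q [ 11.52  17.15  85.65  -5.16  74.16 -75.77]
lid [595.7 239. ] [39.8 38.9] z 79.4 body 1419 (array([595.7, 239. ]), array([48.2, 48.7]), 75.0)
    all (array([595.7, 239. ]), array([48.2, 48.7]), 75.0)
lid [654.9 140.6] [39.2 39.6] z 79.4 body 1254 (array([654.3, 140.5]), array([48.5, 46.9]), 69.9)
    all (array([654.3, 140.5]), array([48.5, 46.9]), 69.9)
```

```bash
python3 -m pendant '[5,-3,-5,0,70,6,-4,-10,0,70,6,-4,-10,0,70,1,-1,-10,0,70,0,0,-8,0,70,0,0,0,0,70]'; python3 t.py
```

```text
time: 33.42
tool_pos: [659.9, 133.8, 82.5]
tcp_rot: [-175.9, 4.5, 178.5]
ft_force: [-1.1, -0.5, -0.6]
finger_gap: 70.3
pos [659.9 133.8  82.5] rot [-175.88    4.46  178.5 ] tilt radial deg 3.41 tang -5.0 q [  9.76  21.79  84.65  -5.22  70.07 -76.96]
```

```bash
python3 -m pendant '[-3,3,-1,0,70,-2,2,-4,0,70,0,0,-8,0,70,0,0,-8,0,70,0,0,-6,0,70,0,0,0,0,60]'; python3 t.py; python3 - <<'E'
from m import *
snap('wrist','wrist20')
E
```

```text
time: 33.92
tool_pos: [654.3, 139.7, 53.3]
tcp_rot: [-175.9, 4.5, 178.5]
ft_force: [0.1, 0.4, -0.4]
finger_gap: 60.7
pos [654.3 139.7  53.3] rot [-175.91    4.5   178.52] tilt radial deg 3.41 tang -5.03 q [ 10.36  23.04  86.33  -5.35  67.15 -76.07]
```

View pics/wrist20.png

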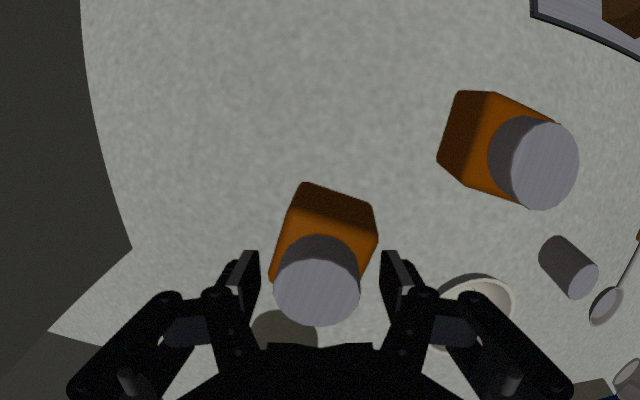

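The lid at (317,280) is centred between the pads, so I'll close and lift.

```bash
python3 -m pendant '[0,0,0,0,45,0,0,0,0,25,0,0,0,0,25,0,0,0,0,25,0,0,0,0,25]' 60;  python3 -m pendant '[0,0,15,0,25,0,0,28,0,25,0,0,30,0,25,0,0,30,0,25,0,0,30,0,25,0,0,30,0,25,0,0,30,0,25,-2,0,30,0,25,-5,-10,25,0.05,25,-6,-18,5,0.05,25,-6,-20,0,0.05,25,-6,-20,0,0.05,25]'; python3 t.py; python3 -m pendant '[-6,-20,0,0.05,25,-6,-20,0,0.05,25,-6,-20,0,0.05,25,-6,-20,0,0.05,25,-6,-20,0,0.05,25,-6,-20,0,0.02,25,-6,-20,0,0,25,-6,-20,0,0,25,-6,-20,0,0,25,-3,-10,0,0,25,0,0,0,0,25]'; python3 t.py; python3 held.py 21
```

```text
time: 34.38
tool_pos: [655.3, 140.1, 55.2]
tcp_rot: [-175.9, 4.6, 178.5]
ft_force: [0.0, -0.3, -1.3]
finger_gap: 38.1
time: 35.38
tool_pos: [622.7, 72.9, 331.9]
tcp_rot: [-175.8, 4.8, -169.3]
ft_force: [-0.1, -0.7, -1.7]
finger_gap: 38.2
pos [622.7  72.9 331.9] rot [-175.83    4.76 -169.32] tilt radial deg 5.02 tang -3.83 q [  4.09   5.68  77.03  -3.6   92.08 -96.71]
time: 36.3
tool_pos: [558.2, -128.9, 349.7]
tcp_rot: [-175.3, 5.5, -152.9]
ft_force: [0.4, -1.0, -1.8]
finger_gap: 38.7
pos [ 558.2 -128.9  349.7] rot [-175.27    5.47 -152.85] tilt radial deg 7.21 tang -0.1 q [ -18.5    -4.93   85.93    0.59   91.8  -135.37]
side 518 min [ 531.8 -157.2  297.3] max [ 587.  -110.5  353.6]
  pix [165 317] [191 345]
scene 343 min [ 535.8 -151.4  302.7] max [ 589.3 -100.2  355.8]
  pix [136 286] [157 307]
wrist top face (array([ 542.7, -131.3]), array([27.2, 52.8]), 32.2) [ 542.2 -132.9  346.1]
```

View pics/wrist21.png

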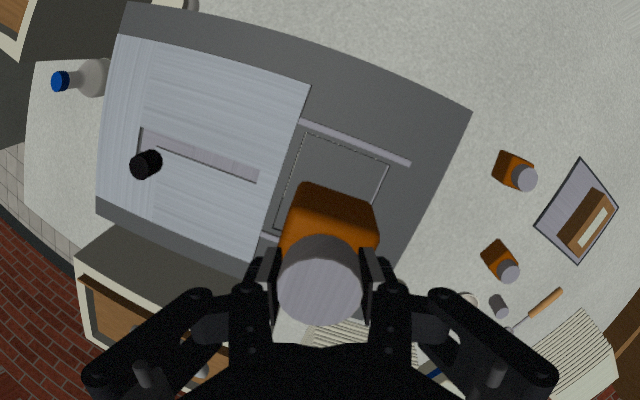

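```bash
python3 -m pendant '[4,1,-8,0,25,5,1.5,-15,0,25,2,1,-18,0,25,0,0,-18,0,25,0,0,-15,0,25,0,0,-8,0,25,0,0,0,0,25]'; python3 t.py
```

```text
time: 37.03
tool_pos: [574.2, -113.9, 262.3]
tcp_rot: [-175.3, 5.7, -152.2]
ft_force: [-0.3, -1.0, -0.6]
finger_gap: 38.4
pos [ 574.2 -113.9  262.3] rot [-175.32    5.68 -152.17] tilt radial deg 7.34 tang -0.07 q [ -16.62   -2.64   92.76    0.62   82.55 -134.26]
```

```bash
python3 -m pendant '[-1.5,-4,6,0,25,-1.5,-4,0,0,25,0,-2,0,0,25,0,0,0,0,25]'; python3 t.py
```

```text
time: 37.37
tool_pos: [571.9, -122.9, 270.3]
tcp_rot: [-175.3, 5.7, -152.0]
ft_force: [-0.8, -0.8, -0.5]
finger_gap: 38.4
pos [ 571.9 -122.9  270.3] rot [-175.32    5.72 -152.  ] tilt radial deg 7.36 tang 0.09 q [ -17.66   -2.88   92.16    0.81   83.38 -135.46]
```

```bash
python3 -m pendant '[-0.5,-1,-6,0,25,0,0,-10,0,25,0,0,-10,0,25,0,0,-8,0,25,0,0,-4,0,25,0,0,0,0,25]'; python3 t.py
```

```text
time: 37.87
tool_pos: [571.7, -125.1, 230.1]
tcp_rot: [-175.2, 5.9, -152.1]
ft_force: [-0.4, 0.3, -1.8]
finger_gap: 38.2
pos [ 571.7 -125.1  230.1] rot [-175.19    5.85 -152.08] tilt radial deg 7.55 tang 0.09 q [ -17.87   -2.16   95.66    0.84   78.98 -135.65]
```

```bash
python3 -m pendant '[0,0,0,0,45,0,0,0,0,55,0,0,0,0,62,0,0,5,0,62,0,0,15,0,62,0,0,25,0,70,0,0,25,0,70,0,0,10,0,70,0,0,0,0,70]'; python3 t.py; python3 - <<'E'
from m import *
snap('wrist','wrist22')
E
```

```text
time: 38.62
tool_pos: [570.9, -124.2, 314.8]
tcp_rot: [-175.2, 5.9, -152.0]
ft_force: [0.3, 0.8, -0.1]
finger_gap: 70.0
pos [ 570.9 -124.2  314.8] rot [-175.23    5.86 -152.05] tilt radial deg 7.52 tang 0.12 q [ -17.83   -3.54   88.23    0.85   87.81 -135.52]
```

View pics/wrist22.png

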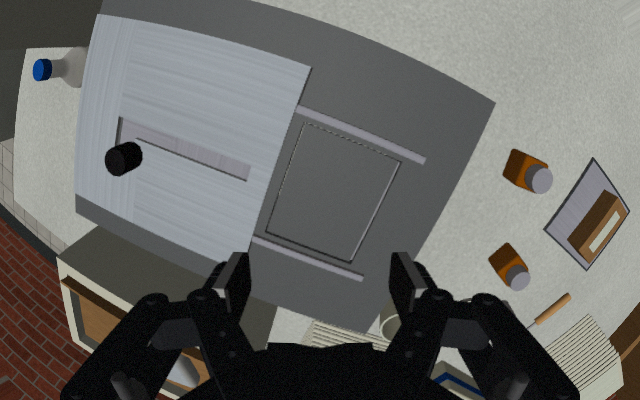

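The second jar is in and the flap is shut again. Two remain, at (525,172) and (510,265) in the wrist view, and I'll take the one at (596,238).

```bash
python3 -m pendant '[0,15,0,-0.04,70,1,20,0,-0.04,70,1,20,0,-0.04,70,1,20,0,-0.04,70,1,20,0,-0.04,70,1,20,0,-0.04,70,1,20,0,-0.04,70,1,20,0,-0.04,70,1,20,0,-0.04,70,1,20,-5,-0.03,70,1,20,-10,0,70,1,20,-12,0,70]';python3 -m pendant '[3,20,-12,0,70,3,20,-12,0,70,3,20,-12,0,70,2,15,-12,0,70,2,8,-12,0,70,0,3,-12,0,70,0,0,-12,0,70,0,0,-10,0,70,0,0,0,0,70]'; python3 t.py; python3 jars.py wrist23
```

```text
time: 39.67
tool_pos: [577.5, 116.8, 270.1]
tcp_rot: [-175.4, 5.1, -175.9]
ft_force: [1.1, 0.1, 0.1]
finger_gap: 69.7
time: 40.42
tool_pos: [583.3, 208.5, 153.8]
tcp_rot: [-175.2, 4.1, -175.6]
ft_force: [-0.5, -0.4, -0.3]
finger_gap: 70.0
pos [583.3 208.5 153.8] rot [-175.16    4.06 -175.62] tilt radial deg 2.62 tang -5.73 q [ 18.26  10.88  89.92  -5.83  76.49 -74.71]
lid [452.3 148.1] [39.4 35.1] z 79.7 body 1066 (array([451.3, 148.1]), array([45.5, 47.9]), 13.2)
    all (array([451.3, 148.1]), array([45.5, 47.9]), 13.2)
lid [595.1 239.3] [39.6 39.2] z 79.4 body 1072 (array([595.1, 239.2]), array([47.9, 47.7]), 74.4)
    all (array([595.1, 239.2]), array([47.9, 47.7]), 74.4)
lid [776.   76.9] [37.8  8.5] z 81.6 body 0 
lid [879.7  19.8] [15.8 43. ] z 79.8 body 0
```

```bash
python3 -m pendant '[2,5,-5,0,70,3,7,-10,0,70,3,7,-13,0,70,3,6,-13,0,70,1,3,-13,0,70,0,0,-8,0,70,0,0,0,0,70]'; python3 t.py
```

```text
time: 41.05
tool_pos: [600.2, 238.2, 91.0]
tcp_rot: [-175.3, 4.6, -175.8]
ft_force: [-0.0, 0.3, 0.6]
finger_gap: 69.7
pos [600.2 238.2  91. ] rot [-175.28    4.56 -175.84] tilt radial deg 2.91 tang -5.86 q [ 20.37  17.82  88.66  -6.16  70.56 -71.7 ]
```

```bash
python3 -m pendant '[-2,-0.5,-5,0,70,-2.5,-0.5,-9,0,70,0,0,-9,0,70,0,0,-9,0,70,0,0,-5,0,70,0,0,0,0,60]'; python3 t.py; python3 - <<'E'
from m import *
snap('wrist','wrist24')
E
```

```text
time: 41.55
tool_pos: [594.9, 236.5, 50.3]
tcp_rot: [-175.3, 4.6, -175.9]
ft_force: [-0.3, -0.9, -0.9]
finger_gap: 60.1
pos [594.9 236.5  50.3] rot [-175.27    4.56 -175.85] tilt radial deg 2.9 tang -5.88 q [ 20.41  19.73  90.92  -6.35  66.43 -71.15]
```

View pics/wrist24.png

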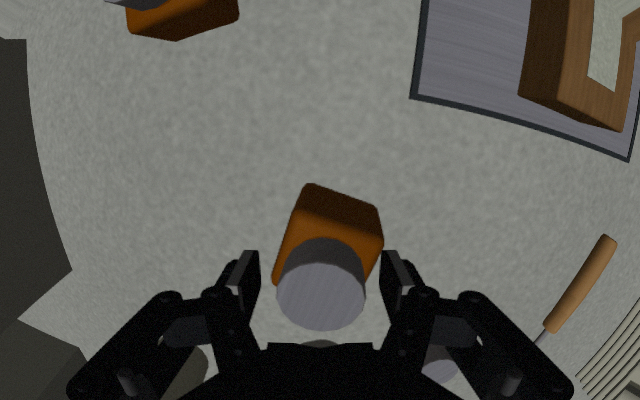

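```bash
python3 -m pendant '[0,0,4,0,50,0,0,1,0,25,0,0,0,0,25,0,0,0,0,25,0,0,0,0,25]' 60; python3 t.py;  python3 -m pendant '[0,0,15,0,25,0,0,28,0,25,0,0,30,0,25,0,0,30,0,25,0,0,30,0,25,0,0,30,0,25,0,0,30,0,25,0,0,30,0,25,-1,-10,25,0.04,25,-1,-18,5,0.04,25,-1,-20,0,0.04,25,-1,-20,0,0.04,25]'; python3 t.py; python3 -m pendant '[-1,-20,0,0.04,25,-1,-20,0,0.04,25,-1,-20,0,0.04,25,-1,-20,0,0.04,25,-1,-20,0,0.04,25,-1,-20,0,0.04,25,-1,-20,0,0,25,-1,-20,0,0,25,-1,-20,0,0,25,-1,-20,0,0,25,0,-20,0,0,25,0,-20,0,0,25]'; python3 t.py
```

```text
time: 42.02
tool_pos: [596.7, 237.0, 58.8]
tcp_rot: [-175.3, 4.8, -175.9]
ft_force: [0.2, -0.4, -1.0]
finger_gap: 38.6
pos [596.7 237.   58.8] rot [-175.32    4.76 -175.87] tilt radial deg 3.11 tang -5.88 q [ 20.39  19.21  90.61  -6.33  67.05 -71.23]
time: 43.02
tool_pos: [585.5, 168.7, 321.3]
tcp_rot: [-175.2, 4.4, -166.1]
ft_force: [1.0, -0.6, -1.9]
finger_gap: 38.2
pos [585.5 168.7 321.3] rot [-175.17    4.44 -166.07] tilt radial deg 4.24 tang -4.98 q [ 14.16   3.75  80.17  -4.85  91.65 -89.91]
time: 44.02
tool_pos: [572.3, -82.5, 323.4]
tcp_rot: [-175.1, 4.6, -151.3]
ft_force: [0.2, 0.5, -0.9]
finger_gap: 38.7
pos [572.3 -82.5 323.4] rot [-175.1     4.61 -151.32] tilt radial deg 6.61 tang -1.17 q [ -12.89   -3.58   87.31   -0.62   89.58 -131.41]
```

```bash
python3 -m pendant '[0,-15,-3,0,25,0,-12,-3,-0.01,25,0,-6,0,0,25,0,0,0,0,25,0,0,0,0,25]'; python3 t.py; python3 held.py 25
```

```text
time: 44.43
tool_pos: [571.2, -121.2, 316.7]
tcp_rot: [-175.1, 4.5, -152.2]
ft_force: [-0.1, 0.6, -1.5]
finger_gap: 38.7
pos [ 571.2 -121.2  316.7] rot [-175.09    4.53 -152.24] tilt radial deg 6.6 tang -0.89 q [ -16.8    -2.68   87.13   -0.33   88.88 -134.38]
side 487 min [ 544.6 -149.6  263.1] max [ 598.9 -100.8  320.4]
  pix [172 321] [198 347]
scene 352 min [ 549.5 -139.8  267.5] max [600.5 -90.8 319.3]
  pix [150 285] [170 306]
wrist top face (array([ 555.5, -125.5]), array([29.4, 54.4]), 35.3) [ 554.8 -126.1  311.1]
```

View pics/wrist25.png

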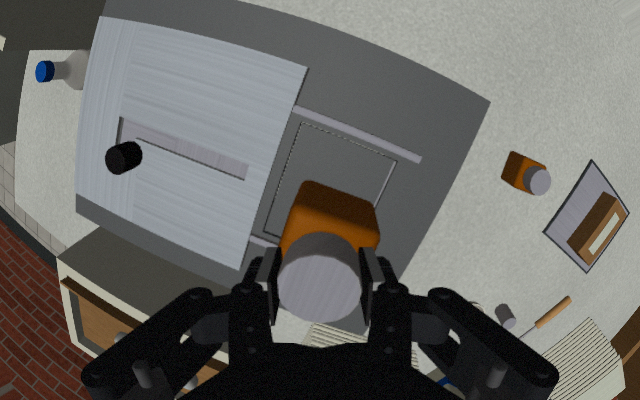

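The jar is square with the hatch outline, so I'll lower it.

```bash
python3 -m pendant '[-0.5,-2,-8,0,25,-0.5,-2,-13,0,25,0,-1,-15,0,25,0,0,-15,0,25,0,0,-10,0,25,0,0,-5,0,25,0,0,0,0,25]'; python3 t.py
```

```text
time: 45.17
tool_pos: [570.2, -122.6, 244.6]
tcp_rot: [-175.0, 4.6, -151.9]
ft_force: [0.5, -0.2, -1.4]
finger_gap: 38.6
pos [ 570.2 -122.6  244.6] rot [-175.04    4.6  -151.86] tilt radial deg 6.7 tang -0.82 q [ -17.02   -1.99   93.91   -0.25   81.32 -134.94]
```

```bash
python3 -m pendant '[0,-1,-6,0,25,0,-1,-7,0,25,0,0,-3,0,25,0,0,0,0,25]';  python3 t.py; python3 -m pendant '[0,0,0,0,45,0,0,0,0,55,0,0,0,0,62,0,0,5,0,62,0,0,15,0,62,0,0,25,0,70,0,0,25,0,70,0,0,10,0,70,0,0,0,0,70]'; python3 t.py; python3 - <<'E'
from m import *
snap('wrist','wrist26')
E
```

```text
time: 45.5
tool_pos: [570.5, -124.7, 227.7]
tcp_rot: [-175.0, 4.6, -151.8]
ft_force: [-0.5, 0.4, -0.8]
finger_gap: 38.2
pos [ 570.5 -124.7  227.7] rot [-175.      4.63 -151.83] tilt radial deg 6.75 tang -0.8 q [ -17.22   -1.5    95.2    -0.23   79.49 -135.16]
time: 46.25
tool_pos: [570.8, -124.5, 314.5]
tcp_rot: [-174.9, 4.8, -151.8]
ft_force: [-0.0, 1.6, 0.5]
finger_gap: 70.2
pos [ 570.8 -124.5  314.5] rot [-174.89    4.78 -151.81] tilt radial deg 6.93 tang -0.79 q [ -17.21   -2.95   87.64   -0.19   88.32 -135.19]
```

View pics/wrist26.png

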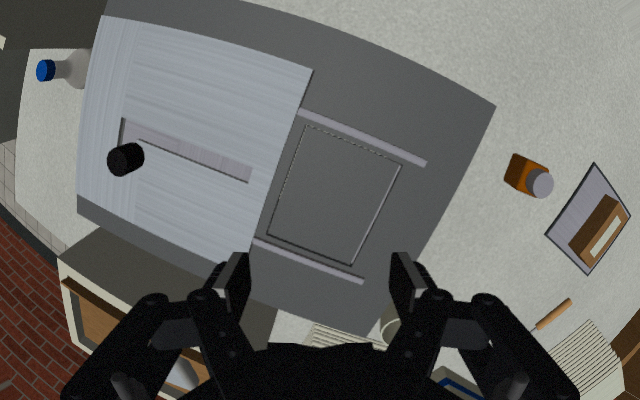

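The third jar is in, and one is left at (525,175) in the wrist view.

```bash
python3 -m pendant '[-4,15,0,0.03,70,-8,20,0,0.03,70,-8,20,0,0.03,70,-8,20,0,0.03,70,-8,20,0,0,70,-8,20,0,0,70,-8,20,0,0,70,-8,20,0,0,70,-8,20,-5,0,70,-8,20,-10,0,70,-8,15,-12,0,70,-8,12,-12,0,70]';python3 -m pendant '[-5,10,-14,0,70,-3,6,-14,0,70,0,0,-14,0,70,0,0,-14,0,70,0,0,-14,0,70,0,0,-14,0,70,0,0,-5,0,70,0,0,0,0,70]'; python3 t.py; python3 jars.py wrist27
```

```text
time: 47.3
tool_pos: [466.4, 110.5, 255.4]
tcp_rot: [-175.7, 4.0, -144.2]
ft_force: [-0.1, -0.6, -0.3]
finger_gap: 70.0
time: 47.97
tool_pos: [443.1, 133.6, 145.5]
tcp_rot: [-176.4, 3.0, -143.3]
ft_force: [-0.1, -0.4, 0.1]
finger_gap: 70.1
pos [443.1 133.6 145.5] rot [-176.38    2.97 -143.26] tilt radial deg 4.02 tang -2.39 q [  12.05  -15.28  116.18   -2.13   74.91 -114.12]
lid [449.4 147.6] [39.7 39.1] z 79.5 body 1153 (array([449.2, 147.1]), array([47.8, 48. ]), 12.9)
    all (array([449.2, 147.1]), array([47.8, 48. ]), 12.9)
lid [871.7 -85. ] [55.9  2.9] z 80.2 body 0 
lid [737.6 126.3] [37.6  7. ] z 80.1 body 0 
lid [777.2 126.2] [ 7.2 36.1] z 79.1 body 0
```

```bash
python3 -m pendant '[1,2,-5,0,70,2,4,-10,0,70,2,4,-12,0,70,1,2,-12,0,70,0,0,-10,0,70,0,0,0,0,70]'; python3 t.py
```

```text
time: 48.52
tool_pos: [452.4, 147.9, 96.7]
tcp_rot: [-176.2, 3.4, -143.2]
ft_force: [-0.5, -0.0, -0.2]
finger_gap: 70.3
pos [452.4 147.9  96.7] rot [-176.23    3.38 -143.25] tilt radial deg 4.4 tang -2.5 q [  13.58  -10.25  117.3    -2.31   68.37 -112.3 ]
```

```bash
python3 -m pendant '[-1,-1,-6,0,70,-1,0,-10,0,70,0,0,-10,0,70,0,0,-10,0,70,0,0,-5,0,70,0,0,0,0,60]'; python3 t.py; python3 - <<'E'
from m import *
snap('wrist','wrist28')
E
```

```text
time: 49.02
tool_pos: [450.9, 146.8, 52.5]
tcp_rot: [-176.2, 3.5, -143.3]
ft_force: [-1.2, 0.5, -0.2]
finger_gap: 60.5
pos [450.9 146.8  52.5] rot [-176.18    3.48 -143.26] tilt radial deg 4.51 tang -2.5 q [  13.49   -6.98  119.47   -2.4    62.83 -112.13]
```

View pics/wrist28.png

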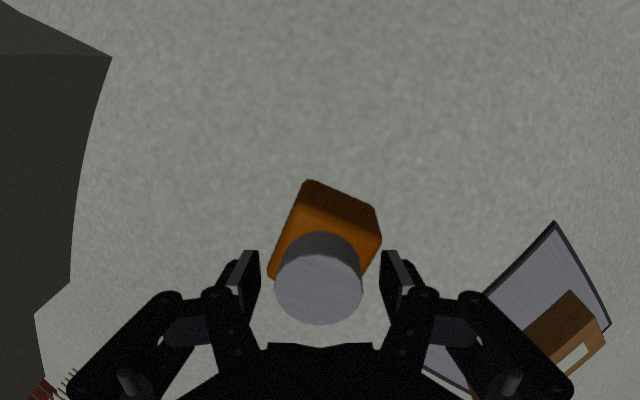

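```bash
python3 -m pendant '[0,0,2,0,50,0,0,0,0,25,0,0,0,0,25,0,0,0,0,25,0,0,0,0,25]' 60; python3 t.py;  python3 -m pendant '[0,0,15,0,25,0,0,28,0,25,0,0,30,0,25,0,0,30,0,25,0,0,30,0,25,0,0,30,0,25,0,0,30,0,25,0,0,30,0,25,3,-8,25,0,25,8,-18,5,-0.03,25,8,-18,0,-0.03,25,8,-18,0,-0.03,25]'; python3 t.py; python3 -m pendant '[8,-18,0,-0.03,25,8,-18,0,0,25,8,-18,0,0,25,8,-18,0,0,25,8,-18,0,0,25,8,-18,0,0,25,8,-18,0,0,25,8,-18,0,0,25,8,-18,0,0,25,5,-12,0,0,25,0,-5,0,0,25,0,0,0,0,25]'; python3 t.py
```

```text
time: 49.48
tool_pos: [452.5, 147.2, 57.2]
tcp_rot: [-176.1, 3.6, -143.3]
ft_force: [-0.7, -0.5, -0.8]
finger_gap: 38.4
pos [452.5 147.2  57.2] rot [-176.12    3.63 -143.27] tilt radial deg 4.68 tang -2.51 q [  13.48   -7.31  119.23   -2.39   63.23 -112.14]
time: 50.48
tool_pos: [472.4, 84.5, 322.2]
tcp_rot: [-176.2, 3.5, -148.2]
ft_force: [0.6, -0.2, -1.6]
finger_gap: 38.2
pos [472.4  84.5 322.2] rot [-176.23    3.5  -148.22] tilt radial deg 4.63 tang -2.22 q [   5.41  -17.16   99.28   -1.83   93.07 -116.42]
time: 51.48
tool_pos: [552.2, -106.9, 322.2]
tcp_rot: [-176.2, 3.5, -150.3]
ft_force: [0.4, 0.1, -1.5]
finger_gap: 38.3
pos [ 552.2 -106.9  322.2] rot [-176.21    3.52 -150.31] tilt radial deg 5.13 tang -0.59 q [-1.6100e+01 -4.5900e+00  8.8280e+01 -1.3000e-01  9.1130e+01 -1.3568e+02]
```

```bash
python3 -m pendant '[6,-5,0,0,25,7,-6,0,0,25,4,-4,0,0,25,0,0,0,0,25]'; python3 t.py; python3 held.py 29
```

```text
time: 51.82
tool_pos: [570.3, -120.9, 322.5]
tcp_rot: [-176.2, 3.6, -150.2]
ft_force: [0.3, -0.3, -1.3]
finger_gap: 38.2
pos [ 570.3 -120.9  322.5] rot [-176.24    3.55 -150.21] tilt radial deg 5.14 tang -0.44 q [-1.7010e+01 -1.4000e+00  8.5180e+01  1.0000e-02  9.1050e+01 -1.3669e+02]
side 492 min [ 541.9 -150.7  266.8] max [ 595.4 -102.3  326.7]
  pix [171 320] [197 346]
scene 357 min [ 547.2 -144.1  272.8] max [597.9 -92.9 324.9]
  pix [148 285] [168 307]
wrist top face (array([ 560.2, -120.4]), array([33.7, 49.3]), 6.2) [ 552.1 -126.9  317.5]
```

View pics/wrist29.png

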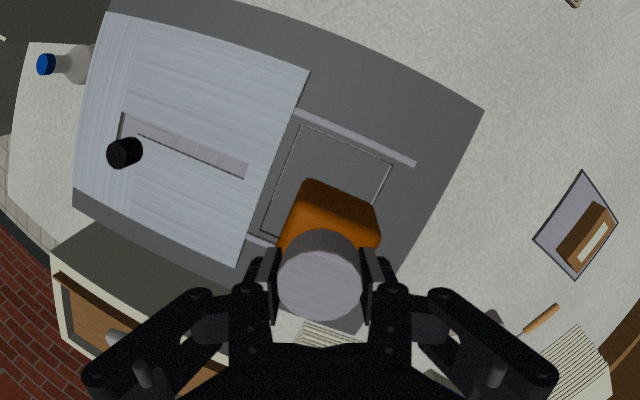

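```bash
python3 -m pendant '[0,-1.5,-8,0,25,0,-1.5,-13,0,25,0,0,-15,0,25,0,0,-15,0,25,0,0,-15,0,25,0,0,-8,0,25,0,0,0,0,25]'; python3 t.py
```

```text
time: 52.55
tool_pos: [568.2, -122.3, 241.3]
tcp_rot: [-176.2, 3.6, -150.1]
ft_force: [-0.9, -0.8, -1.7]
finger_gap: 38.4
pos [ 568.2 -122.3  241.3] rot [-176.22    3.57 -150.1 ] tilt radial deg 5.17 tang -0.42 q [-1.7230e+01 -7.4000e-01  9.2910e+01  4.0000e-02  8.2640e+01 -1.3701e+02]
```

```bash
python3 -m pendant '[1,-1,-6,0,25,1,-1,-5,0,25,0,0,-2,0,25,0,0,0,0,25]';  python3 t.py; python3 -m pendant '[0,0,0,0,45,0,0,0,0,55,0,0,0,0,62,0,0,5,0,62,0,0,15,0,62,0,0,25,0,70,0,0,25,0,70,0,0,10,0,70,0,0,0,0,70]'; python3 t.py; python3 - <<'E'
from m import *
snap('wrist','wrist30');snap('scene','scene30');snap('side','side30')
E
```

```text
time: 52.88
tool_pos: [570.1, -124.6, 227.0]
tcp_rot: [-176.2, 3.6, -150.1]
ft_force: [0.2, -0.3, -1.5]
finger_gap: 38.4
pos [ 570.1 -124.6  227. ] rot [-176.23    3.55 -150.09] tilt radial deg 5.15 tang -0.41 q [-1.7390e+01  1.0000e-02  9.3660e+01  5.0000e-02  8.1150e+01 -1.3718e+02]
time: 53.63
tool_pos: [570.8, -124.3, 314.5]
tcp_rot: [-176.1, 3.7, -150.1]
ft_force: [-0.7, -0.1, -0.1]
finger_gap: 70.1
pos [ 570.8 -124.3  314.5] rot [-176.07    3.74 -150.07] tilt radial deg 5.4 tang -0.4 q [-1.7370e+01 -1.4500e+00  8.6060e+01  8.0000e-02  8.9970e+01 -1.3717e+02]
```

View pics/wrist30.png

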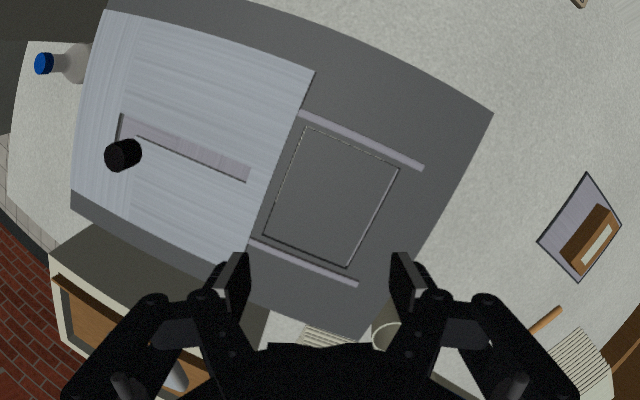

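View pics/scene30.png

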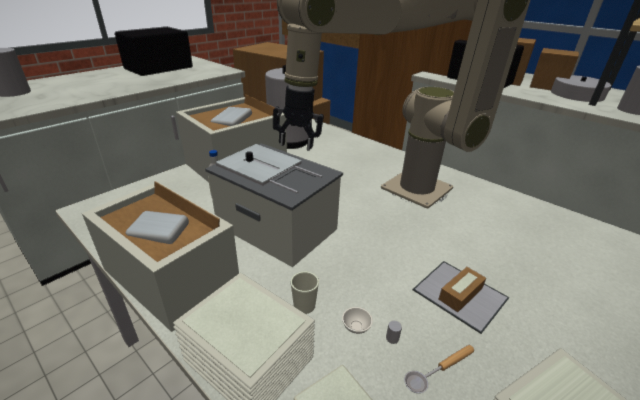

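View pics/side30.png

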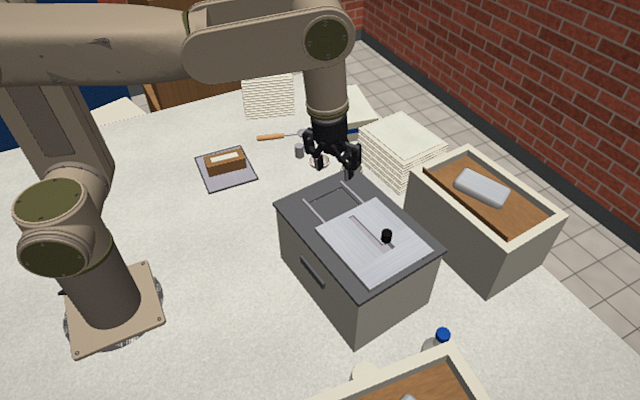

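All four jars are inside, the flap is up, and no amber shows in any view. Now I'll go to the knob, turning the jaws along the box's y.

```bash
python3 -m pendant '[2,-8,3,-0.06,65,4,-16,3,-0.06,60,4,-18,3,-0.06,60,4,-18,3,-0.06,60,4,-18,3,-0.06,60,4,-18,3,-0.06,60,4,-18,3,-0.05,60,4,-18,3,0,60,4,-14,0,0,60,2,-8,0,0,60,0,0,0,0,60]'; python3 t.py; python3 - <<'E'
from m import *
s=snap('wrist','wrist31'); W=wpts(s); z=W[...,2]; f=s['frame'].astype(int)
m=(z>256)&(z<268)&(W[...,1]<-240)&(W[...,1]>-330)&(abs(W[...,0]-610)<60)
print('knob top wrist',rect(W[m]),m.sum())
s=snap('side'); W=ptsmap(s); z=W[...,2]; f=s['frame'].astype(int)
m=(z>257)&(z<266)&(f[...,2]<70)&(W[...,1]<-240)&(W[...,1]>-330)&(abs(W[...,0]-610)<40)
print('side',rect(W[m]),m.sum())
E
```

```text
time: 54.7
tool_pos: [599.3, -280.6, 309.2]
tcp_rot: [-177.5, 2.0, -174.7]
ft_force: [-1.0, 0.4, -0.0]
finger_gap: 60.1
pos [ 599.3 -280.6  309.2] rot [-177.48    1.97 -174.68] tilt radial deg 2.98 tang -1.18 q [ -28.99   13.16   70.91   -0.97   92.88 -124.34]
knob top wrist (array([ 610.4, -289.4]), array([23.1, 23.3]), 51.5) 935
side (array([ 610.1, -292.7]), array([19.7, 20.7]), 86.9) 65
```

View pics/wrist31.png

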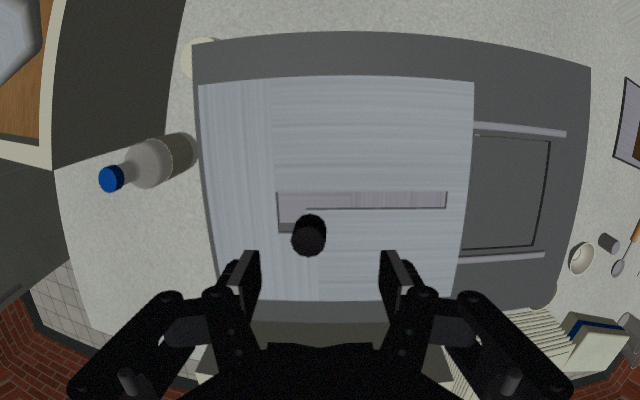

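The knob is at (610.5,-291), in view at (309,236). I'll go onto it.

```bash
python3 -m pendant '[4,-4,-3,0.02,60,5,-5,-8,0,60,2,-2,-10,0,60,0,0,-5,0,60,0,0,0,0,60]'; python3 t.py
```

```text
time: 55.22
tool_pos: [611.6, -287.4, 280.3]
tcp_rot: [-177.6, 2.0, -173.1]
ft_force: [-0.2, 0.5, -0.2]
finger_gap: 60.0
pos [ 611.6 -287.4  280.3] rot [-177.57    1.98 -173.12] tilt radial deg 2.97 tang -1.01 q [ -29.08   15.54   71.11   -0.81   90.32 -125.94]
```

```bash
python3 -m pendant '[0,-2,-6,0,60,0,-1,-9,0,60,0,0,-9,0,60,0,0,-5,0,60,0,0,0,0,60]'; python3 t.py;python3 - <<'E'
from m import *
snap('wrist','wrist32')
E
```

```text
time: 55.63
tool_pos: [611.2, -289.7, 247.2]
tcp_rot: [-177.6, 1.9, -173.1]
ft_force: [-0.3, 0.4, -1.0]
finger_gap: 59.8
pos [ 611.2 -289.7  247.2] rot [-177.62    1.92 -173.08] tilt radial deg 2.89 tang -0.99 q [ -29.27   16.14   73.82   -0.79   87.1  -126.13]
```

View pics/wrist32.png

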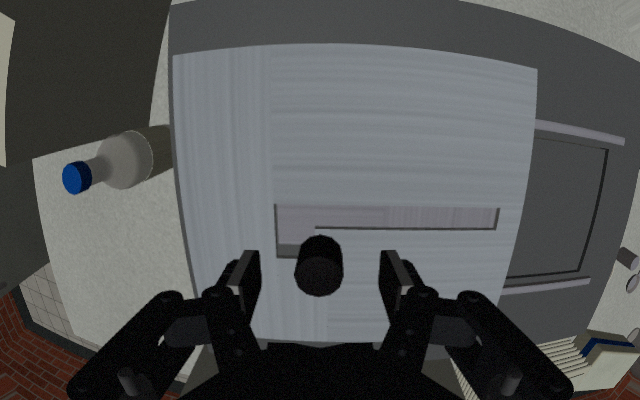

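```bash
python3 -m pendant '[0,0,1,0,45,0,0,0,0,32,0,0,0,0,15,0,0,0,0,15,0,0,0,0,15,0,0,0,0,15]' 45; python3 t.py
```

```text
time: 56.18
tool_pos: [611.3, -290.1, 249.8]
tcp_rot: [-177.6, 2.0, -173.1]
ft_force: [-0.5, 0.1, -1.9]
finger_gap: 21.9
pos [ 611.3 -290.1  249.8] rot [-177.57    1.97 -173.1 ] tilt radial deg 2.96 tang -1.0 q [ -29.29   16.06   73.64   -0.8    87.28 -126.13]
```

```bash
python3 -m pendant '[0.5,-5,0,0,15,0.6,-5,0,0,15,0.5,-4,0,0,15]'; python3 t.py
```

```text
time: 56.43
tool_pos: [612.9, -300.3, 249.8]
tcp_rot: [-178.0, 1.9, -172.9]
ft_force: [-0.7, 6.3, 1.9]
finger_gap: 21.6
pos [ 612.9 -300.3  249.8] rot [-177.95    1.91 -172.93] tilt radial deg 2.72 tang -0.67 q [ -30.15   17.22   72.25   -0.48   87.77 -127.18]
```

```bash
python3 -m pendant '[0.3,-5,0,0,15,0.2,-3,0,0,15]'; python3 t.py;  python3 -m pendant '[-5,-0.9,0,0,15,-5,-0.9,0,0,15,-5,-0.9,0,0,15]'; python3 t.py
```

```text
time: 56.6
tool_pos: [613.5, -305.9, 249.8]
tcp_rot: [-178.2, 1.9, -172.8]
ft_force: [-1.9, 6.7, 0.4]
finger_gap: 21.7
pos [ 613.5 -305.9  249.8] rot [-178.23    1.88 -172.82] tilt radial deg 2.55 tang -0.43 q [ -30.66   17.87   71.46   -0.25   88.09 -127.8 ]
time: 56.85
tool_pos: [599.0, -305.4, 249.8]
tcp_rot: [-178.6, 1.9, -172.7]
ft_force: [-1.1, 5.6, 0.2]
finger_gap: 21.7
pos [ 599.  -305.4  249.8] rot [-178.59    1.89 -172.66] tilt radial deg 2.35 tang -0.1 q [-3.1430e+01  1.5990e+01  7.3690e+01  8.0000e-02  8.7960e+01 -1.2874e+02]
```

```bash
python3 -m pendant '[-3.5,-0.9,0,0,15,-2,-0.6,0,0,15,0,0,0,0,15]'; python3 t.py
```

```text
time: 57.1
tool_pos: [593.0, -303.4, 249.7]
tcp_rot: [-179.0, 1.9, -172.5]
ft_force: [-1.6, 5.7, -0.7]
finger_gap: 21.7
pos [ 593.  -303.4  249.7] rot [-178.96    1.87 -172.54] tilt radial deg 2.13 tang 0.21 q [ -31.72   15.23   74.6     0.38   88.06 -129.17]
```

```bash
python3 -m pendant '[-0.5,4,0,0,15,-0.9,8,0,0,15,-1.2,10,0,0,15,-1.2,10,0,0,15]'; python3 t.py
```

```text
time: 57.43
tool_pos: [589.0, -268.3, 249.8]
tcp_rot: [-179.2, 1.9, -172.6]
ft_force: [-1.3, 3.8, -0.1]
finger_gap: 21.6
pos [ 589.  -268.3  249.8] rot [-179.18    1.88 -172.56] tilt radial deg 2.03 tang 0.3 q [ -29.29   12.39   77.89    0.46   87.73 -126.73]
```

```bash
python3 -m pendant '[-1.2,10,0,0,15,-1.2,10,0,0,15,-1.2,10,0,0,15,-1.2,10,0,0,15,-1,8,0,0,15,-0.5,4,0,0,15,0,0,0,0,15]'; python3 t.py
```

```text
time: 58.02
tool_pos: [582.0, -207.1, 249.8]
tcp_rot: [-179.1, 1.9, -172.4]
ft_force: [-0.6, 2.1, -3.1]
finger_gap: 22.0
pos [ 582.  -207.1  249.8] rot [-179.14    1.91 -172.36] tilt radial deg 2.09 tang 0.11 q [ -24.51    7.76   83.06    0.29   87.11 -122.15]
```

Shutter is about 8 mm from shut. I'll open the fingers, let the spring finish and retreat straight up.

```bash
python3 -m pendant '[-0.5,5,0,0,15,-0.3,3,0,0,15,0,0,0,0,15,0,0,0,0,28,0,0,0,0,45,0,0,0,0,60]'; python3 t.py; python3 -m pendant '[0,0,10,0,60,0,0,20,0,60,0,0,25,0,60,0,10,25,0,60,0,15,15,0,60,0,20,0,0,60,0,20,0,0,60,0,20,0,0,60,0,20,0,0,60,0,10,0,0,60,0,0,0,0,60]'; python3 - <<'E'
from m import *
snap('scene','scene33');s=snap('side','side33');snap('wrist','wrist33')
cv2.imwrite('pics/side33c.png',cv2.resize(s['frame'][150:310,260:460],None,fx=3.7,fy=3.7,interpolation=cv2.INTER_CUBIC))
W=ptsmap(s); z=W[...,2]; f=s['frame'].astype(int)
m=(z>257)&(z<266)&(f[...,2]<70)&(W[...,1]<-150)&(W[...,1]>-330)&(abs(W[...,0]-600)<50)
r=rect(W[m]); print('knob side',r,m.sum())
R=np.array([[.9936,.1132],[-.1132,.9936]]); print('knob moved vs start (box)',R@(np.array(r[0])-[579.2,-200.7]))
m=(abs(W[...,0]-430)<120)&(abs(W[...,1]-380)<110)&(z<56)&(z>42); print('carton',rect(W[m]),np.median(z[m]))
E
```

```text
time: 58.52
tool_pos: [581.5, -200.8, 250.6]
tcp_rot: [-179.0, 2.0, -172.4]
ft_force: [0.0, -0.7, 0.2]
finger_gap: 51.1
pos [ 581.5 -200.8  250.6] rot [-178.96    1.98 -172.44] tilt radial deg 2.23 tang -0.05 q [ -23.91    7.2    83.58    0.14   86.98 -121.45]
time: 59.43
tool_pos: [581.4, -87.8, 362.0]
tcp_rot: [-178.5, 2.6, -172.9]
ft_force: [0.4, 0.2, -0.0]
finger_gap: 59.9
knob side (array([ 580.1, -199.7]), array([21.3, 18.5]), 59.7) 57
knob moved vs start (box) [1.00744 0.89172]
carton (array([434.2, 383.4]), array([ 67.5, 131.1]), 81.8) 48.74425307176779
```

View pics/side33c.png

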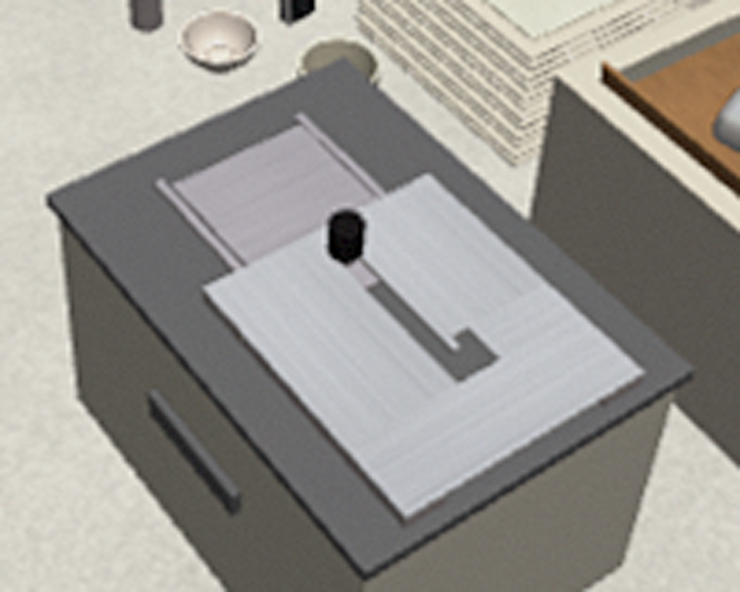

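View pics/scene33.png

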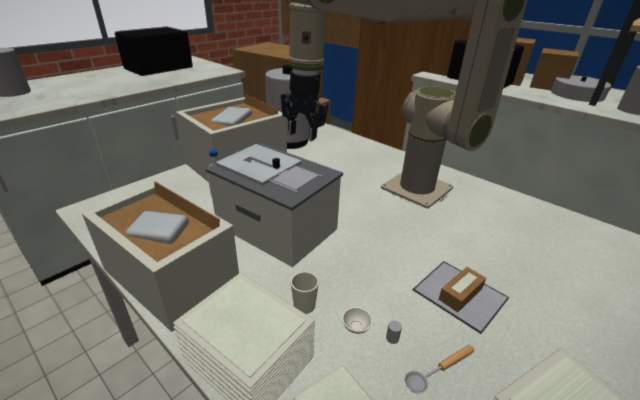

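View pics/wrist33.png

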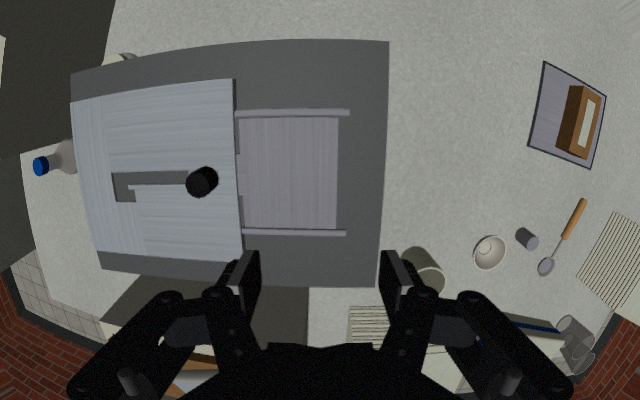

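The shutter is shut with the knob back within about 1 mm of where it started. The carton is flat on the tray, no jar is left on the table, and the robot is clear.

```bash
python3 -c "
from bench import job
print(job.hand_in())"
```

```text
the job is handed in; nothing more can be done
None
```

The job is handed in at about 60 s of the 210 s allowed; the hand-in reports no verdict. I set the carton on the steel tray, drew the knob into its notch, and put all four jars down through the flap. No fifth jar showed in any view. Then I freed the knob and rode the shutter back until it was shut.

**Final checks**
- **Knob and shutter:** the knob is within about 1 mm of its starting point, and the shutter covers the hatch.
- **Flap:** it was seen up after each drop.
- **Carton:** it lies flat at (434, 383), with the tray centre near (429, 381).
- **Table:** no jars are left on it, and the other things look untouched. The arm is clear of everything at z 362 mm.

**What went less well**
- **Contact force:** while setting the carton down, the wrist force read 91 N (limit 120 N) because I kept pressing after it had touched the tray.
- **Tool tilt:** the tool leaned by up to 10° as small position errors added up. I worked around this with half turns of the gripper and repeated position corrections.
- **Camera disagreement:** the wrist and fixed cameras differed by about 3 mm in y, and by about 6 mm on one edge of the hatch. I aimed between the two.
- **Not checked:** I could not see the jars inside the box. That they are at rest there is inferred from their disappearing and the flap closing.

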